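# Reassemble the soap extruder head and put its trimming plates away

### The arm

A 7-joint arm with a two-finger parallel gripper is mounted at the origin on a cart in front of the work surface, level with it; the furniture and walls round the work are solid. World frame = base frame: x ahead of the robot, y to its left, z up, the work surface at z = 0. Lengths are in m, angles in rad, forces in N, time in s.
With the tool pointing down it reaches from about 0.425 to 0.875 m from the base axis. Payload 8.4 kg.
Tool frame: the origin (TCP) lies between the finger pads; the fingertips stand 17 mm ahead of it and the grasp point (between the pads) lies 2 mm behind it; z points along the fingers, y is the direction in which the jaws open and shut (so a half turn about z gives the same grasp; the last joint's range is limited). The gripper opens to 85 mm and grips with 20 to 120 N. Pads are 22 mm wide; open, the fingers measure 114 mm over their backs; the gripper's body (76 mm by 85 mm) begins 54 mm behind the grasp point. The pads swing forward as they close: fully open they stand 13 mm farther back than shut.
Start: joints at [1.18, 0.333, 0.04, 1.465, -0.013, 1.343, -0.059], TCP at [0.187, -0.622, 0.21] pointing down, gripper open.
Joint ranges: [-2.58, 2.58], [-0.38, 2.09], [-1.3, 1.39], [0.25, 2.4], [-1.5, 4.64], [0.08, 2.09], [-2.65, 2.65]. Speed limits (rad/s): [2.22, 2.22, 2.79, 2.79, 3.14, 3.14, 3.14].

### API

Orientations are given as a unit quaternion [x, y, z, w].
In Python, from station import robot, eyes gives the robot as it stands.
- The arm moves only by the tool jog_arm, never from a script. Its argument "rows" is a list of rows, each a list of 2 entries, a list of its own where there are three numbers: the shift along the tool's x, y, z in m, then the turn about the tool's z in degrees. In form: [[[x, y, z], spin], ...]. A call has exactly 10 rows; each row shifts and turns the commanded pose from where the row before left it, along the tool's axes as they then stand; what a row does not reach is not made up. A row lasts 1/10 s, in which the tool goes at most 50 mm and 8.59 degrees, less where a joint would pass 70% of its speed; a pose out of reach is approached as far as the arm can. A call with a gripper value outside its range is refused whole. "gripper" is the gripper command: -1 is shut, 1 is fully open, values between are in proportion, set as the call begins (left out, the last holds). The fingers move at their own pace and stop on an object; "newtons" is the grip in N (left out, the last holds). Time passes only in rows, so rows that do not move let the fingers close, or fill a call up. It gives the time, the measured TCP pose, the force and the opening at its end, in the units of the state.
- robot.state(): the state, without advancing time (a new reading comes with each control period).
- eyes.snapshot(name): name is "side" or "top" or "wrist"; returns a dict with "pixels" (384x512x3 uint8, red, green, blue), "mtx" (3x3 intrinsics, pixels), "D" ([k1, k2, p1, p2, k3] as OpenCV has them; the pictures are not rectified), "rvec" (rotation vector, rad) and "tvec" (3), from world to camera coordinates, as OpenCV has them. Camera axes: x right, y down, z forward; pixel columns grow to the right and rows downward; lengths in m; the calibration is good to about 2 mm. A picture is of the moment at which its call begins. There is no depth.
- robot.job_done(): hands the job in, once; it reports no verdict.
The state is a dict: "t": time; "joint_pos": joint angles; "dq": joint speeds; "joint_efforts": joint torques, N m; "tcp_pos": TCP position; "ee_rot": TCP orientation; "force": force on the tool from outside, world axes, zero at the start; "ft_torque": the same for the moment, N m; "grip_width": opening from 0.0 (shut) to 1.0 (fully open).
Only numpy, scipy, OpenCV 4.12 (cv2) and the standard library are available. Lean on these libraries where they do the work, as an engineer would, in place of code of your own. Each camera call takes 0.05 s, during which the arm holds its last target. There are 200 camera calls.

### The job

The soap extruder has been washed: put it back in order. First lay the sieve disc, knob up, flat in the seat of the extruder head; then set the blue hexagonal ring over it with its white marks at the yellow marks of the head and screw it clockwise until it is snug, white marks at the red ones. Also slide every trimming plate up out of the grey drying stand and stand it on edge, fully down, in a slot of its own in the wooden rack, the coloured grip strip on top; leave the tin and the cream-coloured moulds standing behind the work alone.

Things in the scene. Friction and masses are not known exactly. Their poses are not given: they have to be found in the camera images.
- head: Grey extruder head, fixed, mouth up; origin at the centre of its underside, z up. Round shoulder of radius 47 mm (base 52 mm), top at z = 40 mm; on it a neck of radius 22 mm (26.5 mm over its two-start thread), rim at z = 70 mm, with a round seat 38 mm across and 4 mm deep in it. Red marks on the shoulder at +x and -x, yellow ones at +70 and +250 deg (anticlockwise from above).
- seat (a point): Centre of the floor of the seat in the head (66 mm above the head's underside); the disc's underside belongs here.
- yellow_mark (a point): One yellow mark on the head's shoulder, 42 mm from the axis (the other is opposite). Here the thread has a gap: the ring goes on from above when its pins (its x axis) point at the yellow marks within 12 deg; it then rests with its underside about 57 mm above the head's underside.
- red_mark (a point): One red mark on the head's shoulder, 42 mm from the axis (the other is opposite). From the gaps the ring turns 70 deg clockwise (from above), sinking 4 mm over the first 60 deg, until its pins point at the red marks, underside 53 mm above the head's, flange on the disc; a hard stop follows within 5 deg. Self-locking: it does not turn by its own weight.
- disc: Sieve disc: steel, 35 mm across and 6 mm thick, with a black upright knob on its centre, 12 mm across from 12 mm to 32 mm above the underside. Origin at the centre of its underside, z up along the knob. Round: its yaw does not matter. Starts lying on the table, knob up.
- ring: Blue hexagonal ring, 65 mm across flats, 75 over corners, 24 mm tall, open below (56 mm inside), 5 mm top flange with a 26 mm hole for the knob. Origin at the centre of its underside, z up; flats face its x axis and 60 and 120 deg to it. Two 5 mm pins point inward at +x and -x, 3 mm up, tips 23 mm from the centre; white marks show them. A half turn gives the same ring. Lies flange up.
- drying_stand: Grey drying stand, fixed, 100 x 176 mm; origin at the centre of its underside. Four slots run along its x axis, at y = -67.5, -22.5, +22.5, +67.5 mm, floor at z = 14 mm; each lies between two ribs 70 mm long, 10 mm apart, with flared lips up to z = 54 mm. The plates start here, in any of the slots.
- rack: Wooden rack, fixed, 100 x 176 mm; origin at the centre of its underside. Four slots run along its x axis, at y = -67.5, -22.5, +22.5, +67.5 mm, floor at z = 14 mm; each lies between two ribs 70 mm long, 10 mm apart, with flared lips up to z = 54 mm. Starts empty.
- tin: Pale round lidded tin, 62 mm across, 42 mm tall; origin at the centre of its underside. Leave alone.
- heart_mould: Cream heart-shaped mould, 54 x 60 x 48 mm; origin at the centre of its underside. Leave alone.
- dome_mould: Cream dome mould, 72 mm across, 77 mm tall; origin at the centre of its underside. Leave alone.
- plate_0: Trimming plate, aluminium, 70 mm wide (its x), 6 mm thick (its y), 100 mm tall, with orange-coloured grip strip 10 mm thick along the top 20 mm. Origin at the centre of its lower edge, z up. Starts standing in a slot of the drying stand; may be absent.
- plate_1: Trimming plate, aluminium, 70 mm wide (its x), 6 mm thick (its y), 100 mm tall, with green-coloured grip strip 10 mm thick along the top 20 mm. Origin at the centre of its lower edge, z up. Starts standing in a slot of the drying stand; may be absent.
- plate_2: Trimming plate, aluminium, 70 mm wide (its x), 6 mm thick (its y), 100 mm tall, with yellow-coloured grip strip 10 mm thick along the top 20 mm. Origin at the centre of its lower edge, z up. Starts standing in a slot of the drying stand; may be absent.
- plate_3: Trimming plate, aluminium, 70 mm wide (its x), 6 mm thick (its y), 100 mm tall, with red-coloured grip strip 10 mm thick along the top 20 mm. Origin at the centre of its lower edge, z up. Starts standing in a slot of the drying stand; may be absent.
There are look-alikes about, which are no part of the job. What is shaped like the plate_2 but purple is not meant.

How it is judged:
On the way, in this order (a step that is already met when the one before it is completed fails the run):
1. the sieve disc lies flat in the seat of the head (horizontal distance between disc and seat below 0.003 m and z of disc in the frame of head between 0.0635 and 0.068 m and angle between disc's own z axis and vertical below 0.1 rad), for 0.2 s.
2. the ring is screwed down snug over the disc (all of step 1 and z of ring in the frame of head between 0.05 and 0.0548 m and angle between the x axis of ring and the x axis of head, either way round below 0.2 rad and horizontal distance between ring and head below 0.004 m and angle between ring's own z axis and vertical below 0.07 rad), for 0.2 s.
At the end, for the whole second after the job is handed in: Disc flat in the seat (3 mm, 0.1 rad); ring over it, underside 50 to 54.8 mm above the head's, x axes of ring and head within 0.2 rad; every plate at rest in a rack slot, underside 10 to 17.5 mm above the rack's, within 22 mm of the slot's middle, parallel within 0.2 rad, tilt under 0.2 rad (all of step 2 and z of plate_0 in the frame of rack between 0.01 and 0.0175 m and x of plate_0 in the frame of rack between -0.022 and 0.022 m and y of plate_0 in the frame of rack between -0.077 and 0.077 m and angle between the y axis of each of plate_0, plate_1, plate_2, plate_3 and the y axis of rack, either way round below 0.2 rad and angle between each of plate_0, plate_1, plate_2, plate_3's own z axis and vertical below 0.2 rad and linear speed of each of plate_0, plate_1, plate_2, plate_3 below 0.03 m/s and z of plate_1 in the frame of rack between 0.01 and 0.0175 m and x of plate_1 in the frame of rack between -0.022 and 0.022 m and y of plate_1 in the frame of rack between -0.077 and 0.077 m and z of plate_2 in the frame of rack between 0.01 and 0.0175 m and x of plate_2 in the frame of rack between -0.022 and 0.022 m and y of plate_2 in the frame of rack between -0.077 and 0.077 m and z of plate_3 in the frame of rack between 0.01 and 0.0175 m and x of plate_3 in the frame of rack between -0.022 and 0.022 m and y of plate_3 in the frame of rack between -0.077 and 0.077 m); the robot touches nothing.
It fails at once if the tin is moved more than 30 mm (distance of tin from where it was at the start of the episode above 0.03 m).
It fails at once if the heart mould is moved more than 30 mm (distance of heart_mould from where it was at the start of the episode above 0.03 m).
It fails at once if the dome mould is moved more than 30 mm (distance of dome_mould from where it was at the start of the episode above 0.03 m).
Of plate_0, plate_1, plate_2, plate_3 only 3 to 4 are there at a start; the rules pass over those that are not, and their reading is None.
At some moment in a run one of ring, disc may be knocked a few centimetres aside while the robot is not near it.
It also fails if it takes over 192 s, if anything falls off the work surface, if the arm or the gripper's body presses on something with over 40 N, if the wrist force passes 120 N, or if a joint passes its speed limit or range.

## Working session

There is one attempt and no reset: what is moved stays moved. The work goes in short steps, Python scripts to look and compute and a tool call to move; the robot and the scene stay as the last step left them, time stands still between calls to the robot, and variables do not carry over. Pictures are saved under pics/ and viewed, about 12 in all and at most 16, crops included, and the job is handed in when it is done.

Besides the shell and the picture viewer there is one more tool, called after ">>>" by a JSON object that holds its "op" and its "data". jog_arm: Moves the arm, as the interface text tells. Its arguments: {"type":"object","properties":{"rows":{"type":"array"},"gripper":{"type":"number"},"newtons":{"type":"number"}},"required":["rows"]}

```bash
mkdir -p pics; ls; cat > h.py <<'E'
import numpy as np, cv2
from scipy.spatial.transform import Rotation as R
from station import robot, eyes
def snap(n,save=None):
    s=eyes.snapshot(n); 
    for k in('mtx','D','rvec','tvec'): s[k]=np.array(s[k],float)
    s['im']=np.array(s['pixels'],np.uint8)[:,:,::-1].copy()
    if save: cv2.imwrite('pics/%s.png'%save,s['im']); np.save('pics/%s.npy'%save,{k:s[k] for k in s if k!='pixels'},allow_pickle=True)
    return s
def load(n): return np.load('pics/%s.npy'%n,allow_pickle=True).item()
def ray(s,uv):
    p=cv2.undistortPoints(np.array(uv,float).reshape(-1,1,2),s['mtx'],s['D']).reshape(-1,2)
    Rm=cv2.Rodrigues(s['rvec'])[0]; d=np.c_[p,np.ones(len(p))]@Rm
    return (-Rm.T@s['tvec'].reshape(3)), d/np.linalg.norm(d,axis=1)[:,None]
def plane(s,uv,z):
    c,d=ray(s,uv); return c+d*((z-c[2])/d[:,2])[:,None]
def tri(views):  # [(s,uv)]
    A=np.zeros((3,3));b=np.zeros(3);L=[]
    for s,uv in views:
        c,d=ray(s,[uv]);P=np.eye(3)-np.outer(d[0],d[0]);A+=P;b+=P@c;L.append((P,c))
    x=np.linalg.solve(A,b); return x,[float(np.linalg.norm(P@(x-c))) for P,c in L]
def proj(s,X): return cv2.projectPoints(np.array(X,float).reshape(-1,3),s['rvec'],s['tvec'],s['mtx'],s['D'])[0].reshape(-1,2)
E
python3 - <<'E'
from h import *
print(robot.state())
a=snap('top','top0');b=snap('side','side0');c=snap('wrist','wrist0')
for s in(a,b,c): print(ray(s,[[256,192]]))
cv2.imwrite('pics/all0.png',np.vstack([np.hstack([a['im'],b['im']])]) [:, :] if 0 else cv2.resize(np.hstack([a['im'],b['im']]),(800,300)))
E
```

```text
pics
{'t': 0.0, 'joint_pos': array([ 1.17980427,  0.33392278,  0.03986884,  1.4662963 , -0.01344358,
        1.34326552, -0.05849787]), 'dq': array([-6.32559772e-04, -1.35371150e-04,  7.17525862e-04,  1.03805605e-03,
        2.38016759e-05, -6.59829281e-04,  5.95758499e-04]), 'joint_efforts': array([ 1.12463094e-03, -6.58551192e+01,  1.36635639e+00, -4.05556941e+01,
        1.69938966e-02,  1.24664378e-02,  1.57866356e-05]), 'tcp_pos': array([ 0.18683212, -0.62205737,  0.20940127]), 'ee_rot': array([ 9.89377210e-01,  1.45368759e-01, -1.51229685e-04, -7.98913776e-04]), 'force': array([-0.87472275,  0.44865879, -0.92619834]), 'ft_torque': array([ 0.01270655, -0.0009607 ,  0.03185434]), 'grip_width': 0.9999214035642827}
(array([0.45887501, 0.01246549, 1.19861191]), array([[ 0.11868197,  0.01902083, -0.99275012]]))
(array([0.151121  , 1.07566619, 0.68619231]), array([[ 0.32184668, -0.81630597, -0.47964494]]))
(array([ 0.25294649, -0.6020829 ,  0.37209347]), array([[-0.25287808, -0.06594809, -0.96524791]]))
```

View pics/top0.png

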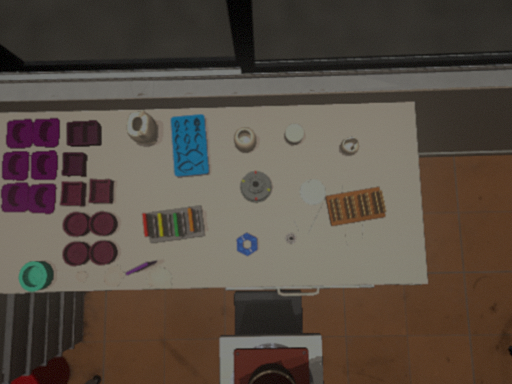

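View pics/side0.png

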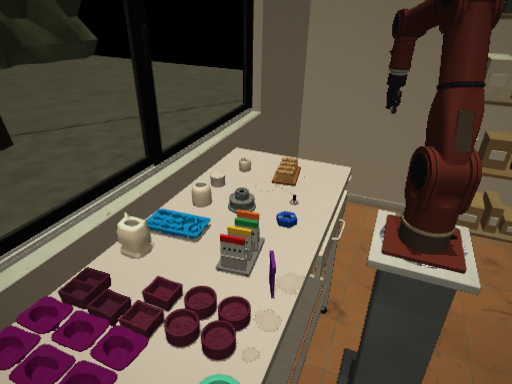

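The top view shows the drying stand at about (175,224) with plates, the head at (256,186), the blue ring at (247,244), the disc at (291,238) and the rack at (356,206). A purple plate look-alike lies at (141,267). The tin and moulds are along the back at y≈120–150. Next I'll enlarge the work area.

```bash
python3 - <<'E'
from h import *
a=load('top0');b=load('side0')
cv2.imwrite('pics/c1.png',cv2.resize(a['im'][160:290,125:400],(800,378),interpolation=cv2.INTER_CUBIC))
cv2.imwrite('pics/c2.png',cv2.resize(b['im'][150:310,190:350],(600,600),interpolation=cv2.INTER_CUBIC))
print(proj(a,[[.187,-.622,.21],[.7,0,0]]))
for n,uv,z in[('head',(256,186),.07),('ring',(247,244),.024),('disc',(291,238),.03),('rack',(356,206),.054),('stand',(175,224),.1),('purple',(141,267),0)]: print(n,plane(a,[uv],z))
E
```

```text
[[519.17665841 339.71445638]
 [266.0716643  162.34764821]]
head [[0.61246886 0.03368191 0.07      ]]
ring [[0.43456813 0.06701418 0.024     ]]
disc [[ 0.45037293 -0.07193733  0.03      ]]
rack [[ 0.54454218 -0.27403584  0.054     ]]
stand [[0.50004257 0.27708318 0.1       ]]
purple [[0.36881    0.40976008 0.        ]]
```

View pics/c1.png

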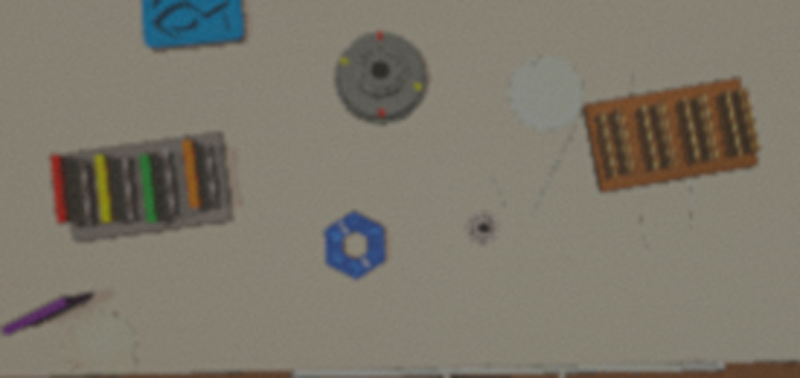

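View pics/c2.png

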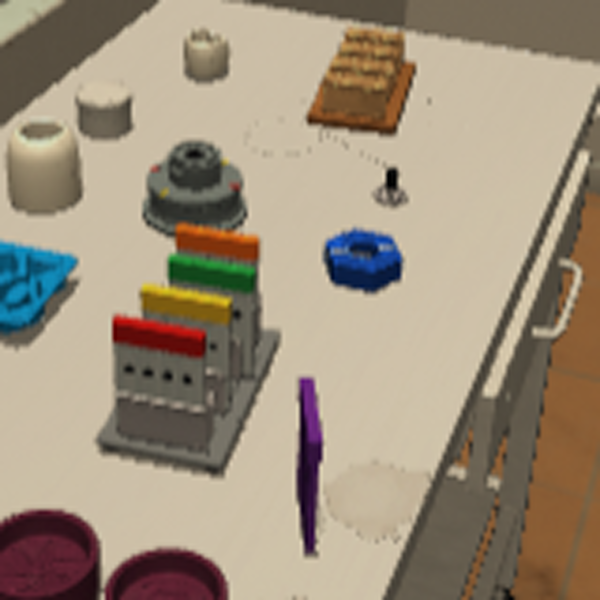

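>>> {"op": "jog_arm", "data": {"rows": [[[0.0234,-0.0254,-0.006],0],[[0.0234,-0.0254,-0.006],0],[[0.0234,-0.0254,-0.006],0],[[0.0234,-0.0254,-0.006],0],[[0.0234,-0.0254,-0.006],0],[[0.0234,-0.0254,-0.006],0],[[0.0234,-0.0254,-0.006],0],[[0.0234,-0.0254,-0.006],0],[[0.0234,-0.0254,-0.006],0],[[0.0234,-0.0254,-0.006],0]]}}

```text
t: 1.15
tcp_pos: [0.3383, -0.3105, 0.2704]
ee_rot: [0.989, 0.145, -0.0, -0.0]
force: [0.8, -0.5, -0.9]
grip_width: 1.0
```

>>> {"op": "jog_arm", "data": {"rows": [[[0.0234,-0.0254,-0.006],0],[[0.0234,-0.0254,-0.006],0],[[0.0234,-0.0254,-0.006],0],[[0.0234,-0.0254,-0.006],0],[[0.0234,-0.0254,-0.006],0],[[0.0234,-0.0254,-0.006],0],[[0.0234,-0.0254,-0.006],0],[[0.0234,-0.0254,-0.006],0],[[0.0234,-0.0254,-0.006],0],[[0.0234,-0.0254,-0.006],0]]}}

```text
t: 2.15
tcp_pos: [0.4893, -0.0001, 0.3306]
ee_rot: [0.989, 0.145, 0.0, 0.0]
force: [0.6, -0.3, -0.2]
grip_width: 0.998
```

```bash
cat >> h.py <<'E'
def pose():
    s=robot.state(); M=R.from_quat(s['ee_rot']).as_matrix()
    return np.array(s['tcp_pos']),float(np.degrees(np.arctan2(M[1,0],M[0,0]))),M
def delta(P):
    p,psi,M=pose(); return np.round(M.T@(np.array(P)-p),4)
E
python3 - <<'E'
from h import *
w=snap('wrist','w1'); print(pose(),w['mtx'],robot.state()['t'],robot.state()['joint_pos'].round(2),robot.state()['force'])
E
```

```text
(array([0.49098638, 0.00587362, 0.33140554]), 17.04827378902775, array([[ 0.95605465,  0.29318104,  0.00209315],
       [ 0.29317627, -0.95605561,  0.00231071],
       [ 0.00267862, -0.00159551, -0.99999514]])) [[298.94915685   0.         258.2945399 ]
 [  0.         298.94915685 196.34741569]
 [  0.           0.           1.        ]] 2.2 [ 0.55 -0.   -0.64  1.61 -0.    1.53 -1.36] [-1.27389385  4.97504683  0.05733047]
```

View pics/w1.png

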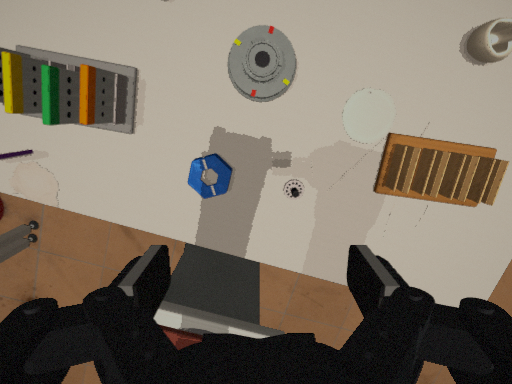

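The wrist view shows the ring (209,176), the disc with its knob at (294,191), and the head (262,62) with red marks at (271,30) and (253,93) and yellow at (237,43) and (286,82). The rack is at (441,170) and the stand's right half is at (75,90).

```bash
cat > m.py <<'E'
from h import *
def cents(s,lo,hi,box,n=2,amin=2,amax=1e9):
    hsv=cv2.cvtColor(s['im'],cv2.COLOR_BGR2HSV); m=np.zeros(hsv.shape[:2],np.uint8)
    x0,y0,x1,y1=box
    if lo[0]<=hi[0]: k=cv2.inRange(hsv,np.array(lo),np.array(hi))
    else: k=cv2.inRange(hsv,np.array([lo[0],lo[1],lo[2]]),np.array([180,hi[1],hi[2]]))|cv2.inRange(hsv,np.array([0,lo[1],lo[2]]),np.array(hi))
    m[y0:y1,x0:x1]=k[y0:y1,x0:x1]
    N,_,st,c=cv2.connectedComponentsWithStats(m)
    i=[j for j in np.argsort(-st[1:,4])+1 if amin<=st[j,4]<=amax][:n]
    return c[i],st[i,4],m
RED=((172,110,60),(8,255,255));YEL=((22,110,60),(36,255,255));BLUE=((105,120,40),(125,255,255));WHITE=((0,0,130),(180,70,255));BLACK=((0,0,0),(180,255,45))
E
python3 - <<'E'
from m import *
w=load('w1');t=load('top0');b=load('side0')
for n,s,box in(('w',w,(225,20,300,105)),('t',t,(238,168,275,206))):
    for c in(RED,YEL):
        p,a,_=cents(s,*c,box); P=plane(s,p,.04); print(n,p.round(1).tolist(),a,P.round(4).tolist(),P.mean(0).round(4),np.degrees(np.arctan2(*(P[0]-P[1])[1::-1])))
        
wb,_,mw=cents(w,*BLUE,(180,145,240,205),1); tb,_,mt=cents(t,*BLUE,(230,228,265,260),1); print('ring',wb,plane(w,wb,.018),tb,plane(t,tb,.02))
m=mw;ys,xs=np.nonzero(m);hull=cv2.convexHull(np.c_[xs,ys].astype(np.int32));hm=np.zeros_like(m);cv2.fillConvexPoly(hm,hull,255)
hsv=cv2.cvtColor(w['im'],cv2.COLOR_BGR2HSV);wm=cv2.inRange(hsv,np.array([0,0,100]),np.array([180,110,255]))&hm
N,_,st,c=cv2.connectedComponentsWithStats(wm);print(st[1:,4],c[1:].round(1).tolist(),plane(w,c[1:],.024).round(4).tolist())
for n,s,box in(('w',w,(280,178,308,205)),('t',t,(284,230,298,246))):
    p,a,_=cents(s,*BLACK,box,1); print('knob',n,p,a,plane(s,p,.03))
cv2.imwrite('pics/z.png',cv2.resize(w['im'][140:210,170:320],(800,373),interpolation=cv2.INTER_CUBIC))
E
```

```text
w [[270.8, 29.6], [253.0, 93.0]] [35 30] [[0.6618, 0.0347, 0.04], [0.5767, 0.0347, 0.04]] [0.6192 0.0347 0.04  ] -0.002593174095144945
w [[237.1, 41.9], [285.6, 81.2]] [33 32] [[0.6341, 0.0744, 0.04], [0.6052, -0.0051, 0.04]] [0.6196 0.0347 0.04  ] 70.0192127112145
t [[255.2, 172.0], [255.5, 198.5]] [4 4] [[0.6616, 0.0357, 0.04], [0.5767, 0.0367, 0.04]] [0.6192 0.0362 0.04  ] -0.7037797962456767
t [[268.2, 189.4], [242.5, 180.5]] [5 4] [[0.6047, -0.0042, 0.04], [0.6353, 0.0768, 0.04]] [0.62   0.0363 0.04  ] -110.65816532995716
ring [[209.51739518 175.26315789]] [[0.43639523 0.06720201 0.018     ]] [[251.35 241.22]] [[0.44291449 0.05322866 0.02      ]]
[  2 279   1   1   2   2   2   5   1   1   2   1] [[203.5, 156.5], [209.0, 176.6], [193.0, 160.0], [191.0, 163.0], [190.0, 166.5], [189.0, 171.5], [188.0, 176.5], [195.0, 190.0], [226.0, 191.0], [224.0, 193.0], [220.5, 194.0], [209.0, 197.0]] [[0.4644, 0.083, 0.024], [0.4355, 0.0668, 0.024], [0.4542, 0.0976, 0.024], [0.4487, 0.0995, 0.024], [0.4427, 0.0997, 0.024], [0.4344, 0.0994, 0.024], [0.426, 0.0991, 0.024], [0.4075, 0.0832, 0.024]
[... 357 characters left out ...]
^^^^^^
  File "h.py", line 12, in ray
    p=cv2.undistortPoints(np.array(uv,float).reshape(-1,1,2),s['mtx'],s['D']).reshape(-1,2)
      ~~~~~~~~~~~~~~~~~~~^^^^^^^^^^^^^^^^^^^^^^^^^^^^^^^^^^^^^^^^^^^^^^^^^^^^
cv2.error: OpenCV(4.12.0) /io/opencv/modules/calib3d/src/undistort.dispatch.cpp:347: error: (-215:Assertion failed) CV_IS_MAT(_src) && CV_IS_MAT(_dst) && (_src->rows == 1 || _src->cols == 1) && (_dst->rows == 1 || _dst->cols == 1) && _src->cols + _src->rows - 1 == _dst->rows + _dst->cols - 1 && (CV_MAT_TYPE(_src->type) == CV_32FC2 || CV_MAT_TYPE(_src->type) == CV_64FC2) && (CV_MAT_TYPE(_dst->type) == CV_32FC2 || CV_MAT_TYPE(_dst->type) == CV_64FC2) in function 'cvUndistortPointsInternal'
```

>>> {"op": "jog_arm", "data": {"rows": [[[-0.01,0.0104,0.0333],0],[[-0.01,0.0104,0.0333],0],[[-0.01,0.0104,0.0333],0],[[-0.01,0.0104,0.0333],0],[[-0.01,0.0104,0.0333],0],[[-0.01,0.0104,0.0333],0],[[0,0,0],0],[[0,0,0],0],[[0,0,0],0],[[0,0,0],0]], "gripper": -0.2, "newtons": 40}}

```text
t: 3.2
tcp_pos: [0.451, -0.0778, 0.1323]
ee_rot: [0.989, 0.146, 0.001, 0.0]
force: [-0.1, -0.3, -0.0]
grip_width: 0.407
```

```bash
python3 - <<'E'
from m import *
w=snap('wrist','w2'); print(pose()[:2])
t=load('top0');b=load('side0')
q=proj(w,[[.452,-.071,.03],pose()[0]+[0,0,0]]);print(q)
cv2.imwrite('pics/z.png',w['im'])
u,v=q[0].astype(int)
m=cv2.inRange(cv2.cvtColor(w['im'],cv2.COLOR_BGR2HSV),np.array(BLACK[0]),np.array(BLACK[1]));print(m[max(0,v-50):v+50:4,u-50:u+50:3]//255)
E
```

```text
(array([ 0.45075138, -0.07791982,  0.13199366]), 16.773454259388036)
[[251.89848288 186.46572557]
 [259.1449806  233.55077676]]
[[0 0 0 0 0 0 0 0 0 0 0 0 0 0 0 0 0 0 0 0 0 0 0 0 0 0 0 0 0 0 0 0 0 0]
 [0 0 0 0 0 0 0 0 0 0 0 0 0 0 0 0 0 0 0 0 0 0 0 0 0 0 0 0 0 0 0 0 0 0]
 [0 0 0 0 0 0 0 0 0 0 0 0 0 0 0 0 0 0 0 0 0 0 0 0 0 0 0 0 0 0 0 0 0 0]
 [0 0 0 0 0 0 0 0 0 0 0 0 0 0 0 0 0 0 0 0 0 0 0 0 0 0 0 0 0 0 0 0 0 0]
 [0 0 0 0 0 0 0 0 0 0 0 0 0 0 0 0 0 0 0 0 0 0 0 0 0 0 0 0 0 0 0 0 0 0]
 [0 0 0 0 0 0 0 0 0 0 0 0 0 0 0 0 0 0 0 0 0 0 0 0 0 0 0 0 0 0 0 0 0 0]
 [0 0 0 0 0 0 0 0 0 0 0 0 0 0 0 0 0 0 0 0 0 0 0 0 0 0 0 0 0 0 0 0 0 0]
 [0 0 0 0 0 0 0 0 0 0 0 0 0 0 0 0 0 0 0 0 0 0 0 0 0 0 0 0 0 0 0 0 0 0]
 [0 0 0 0 0 0 0 0 0 0 0 0 0 0 0 0 0 0 0 0 0 0 0 0 0 0 0 0 0 0 0 0 0 0]
 [0 0 0 0 0 0 0 0 0 0 0 0 0 0 0 0 0 1 0 1 0 0 0 0 0 0 0 0 0 0 0 0 0 0]
 [0 0 0 0 0 0 0 0 0 0 0 0 0 0 0 0 0 0 0 0 0 0 0 0 0 0 0 0 0 0 0 0 0 0]
 [0 0 0 0 0 0 0 0 0 0 0 0 0 0 0 0 0 1 1 0 0 0 0 0 0 0 0 0 0 0 0 0 0 0]
 [0 0 0 0 0 0 0 0 0 0 0 0 0 0 1 0 1 1 1 1 0 0 0 0 0 0 0 0 0 0 0 0 0 0]
 [0 0 0 0 0 0 0 0 0 0 0 0 0 0 0 0 1 1 1 1 0 0 0 0 0 0 0 0 0 0 0 0 0 0]
 [0 0 0 0 0 0 0 0 0 0 0 0 0 0 0 0 1 1 1 1 1 0 0 0 0 0 0 0 0 0 0 0 0 0]
 [0 0 0 0 0 0 0 0 0 0 0 0 0 0 0 0 0 0 0 0 0 0 0 0 0 0 0 0 0 0 0 0 0 0]
 [0 0 0 0 0 0 0 0 0 0 0 0 0 0 0 0 0 0 0 0 0 0 0 0 0 0 0 0 0 0 0 0 0 0]
 [0 0 0 0 0 0 0 0 0 0 0 0 0 0 0 0 0 0 0 0 0 0 0 0 0 0 0 0 0 0 0 0 0 0]
 [0 0 0 0 0 0 0 0 0 0 0 0 0 0 0 0 0 0 0 0 0 0 0 0 0 0 0 0 0 0 0 0 0 0]
 [0 0 0 0 0 0 0 0 0 0 0 0 0 0 0 0 0 0 0 0 0 0 0 0 0 0 0 0 0 0 0 0 0 0]
 [0 0 0 0 0 0 0 0 0 0 0 0 0 0 0 0 0 0 0 0 0 0 0 0 0 0 0 0 0 0 0 0 0 0]
 [0 0 0 0 0 0 0 0 0 0 0 0 0 0 0 0 0 0 0 0 0 0 0 0 0 0 0 0 0 0 0 0 0 0]
 [0 0 0 0 0 0 0 0 0 0 0 0 0 0 0 0 0 0 0 0 0 0 0 0 0 0 0 0 0 0 0 0 0 0]
 [0 0 0 0 0 0 0 0 0 0 0 0 0 0 0 0 0 0 0 0 0 0 0 0 0 0 0 0 0 0 0 0 0 0]
 [0 0 0 0 0 0 0 0 0 0 0 0 0 0 0 0 0 0 0 0 0 0 0 0 0 0 0 0 0 0 0 0 0 0]]
```

View pics/z.png

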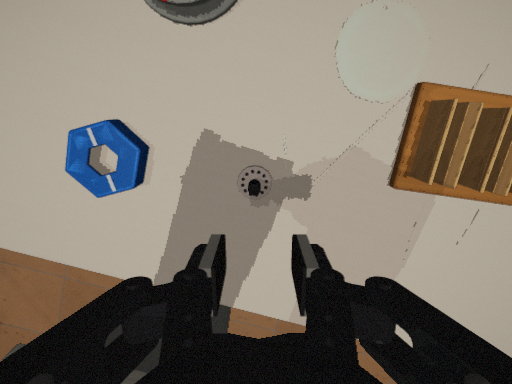

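The disc lies at (255,182) with its knob at (254,187). The ring's white marks are at (92,136) and (111,183), and the head edge and rack are also in view. I'll measure the disc and ring, cross-checking heights against the first wrist view.

```bash
python3 - <<'E'
from m import *
w=load('w2');w1=load('w1')
p,a,m=cents(w,*BLACK,(235,165,275,203),1); print(p,a)
N,l,st,c=cv2.connectedComponentsWithStats(m);i=1+np.argmax(st[1:,4]);print(st[i])
x,y,W,H,_=st[i]
top=[[x+(W-1)/2,y+H-1-6.8]];print('knobtop',top,plane(w,top,.032),'tri',tri([(w,top[0]),(w1,(294.5,192.5))]))
print('disc',plane(w,[[255,182]],.006))
hsv=cv2.cvtColor(w['im'],cv2.COLOR_BGR2HSV)
_,_,mb=cents(w,*BLUE,(55,110,160,205),1);ys,xs=np.nonzero(mb);hull=cv2.convexHull(np.c_[xs,ys].astype(np.int32));hm=np.zeros_like(mb);cv2.fillConvexPoly(hm,hull,255)
wm=cv2.inRange(hsv,np.array([0,0,110]),np.array([180,90,255]))&cv2.erode(hm,np.ones((5,5),np.uint8))
N,_,st,c=cv2.connectedComponentsWithStats(wm)
for j in range(1,N):
    if st[j,4]>8: print(c[j].round(1),st[j].tolist(),plane(w,[c[j]],.024)[0].round(4))
P=plane(w,[[92,136],[111,183]],.024);print(P,P.mean(0),np.degrees(np.arctan2(*(P[0]-P[1])[1::-1])))
print('ring tri',tri([(w,(102,159.5)),(w1,(209.0,175.5))]))
E
```

```text
[[253.95180723 187.37349398]] [166]
[248 179  15  17 166]
knobtop [[np.float64(255.0), np.float64(188.2)]] [[ 0.45174547 -0.07405147  0.032     ]] tri (array([ 0.44681809, -0.0753357 ,  0.01112555]), [0.00021288982567127155, 0.00021288982567133104])
disc [[ 0.45141375 -0.0738827   0.006     ]]
[ 91.5 136.5] [87, 128, 10, 18, 87] [0.4532 0.0785 0.024 ]
[103.6 158.9] [90, 145, 28, 29, 609] [0.4363 0.0652 0.024 ]
[110.5 182.4] [106, 174, 10, 18, 80] [0.4163 0.0556 0.024 ]
[[0.45381057 0.07816265 0.024     ]
 [0.41588885 0.05508924 0.024     ]] [0.43484971 0.06662595 0.024     ] 31.318357234244406
ring tri (array([0.43577092, 0.06741209, 0.02192604]), [0.0009694132985058311, 0.0009694132985057941])
```

>>> {"op": "jog_arm", "data": {"rows": [[[0.001,-0.0018,0.02],0],[[0.0009,-0.0017,0.02],0],[[0,0,0.02],0],[[0,0,0.016],0],[[0,0,0.015],0],[[0,0,0.015],0],[[0,0,0],0],[[0,0,0],0],[[0,0,0],0],[[0,0,0],0]]}}

```text
t: 4.25
tcp_pos: [0.4511, -0.0746, 0.0255]
ee_rot: [0.989, 0.145, 0.001, 0.0]
force: [-0.3, -0.7, -0.2]
grip_width: 0.399
```

>>> {"op": "jog_arm", "data": {"rows": [[[0,0,0],0],[[0,0,0],0],[[0,0,0],0],[[0,0,0],0],[[0,0,0],0],[[0,0,0],0],[[0,0,0],0],[[0,0,0],0],[[0,0,0],0],[[0,0,0],0]], "gripper": -1, "newtons": 40}}

```text
t: 5.25
tcp_pos: [0.4504, -0.0745, 0.0245]
ee_rot: [0.989, 0.145, 0.0, -0.0]
force: [0.5, -0.5, 0.6]
grip_width: -0.002
```

```bash
python3 - <<'E'
from m import *
w=snap('wrist','w3'); s=snap('side','s3')
cv2.imwrite('pics/z3.png',np.hstack([cv2.resize(w['im'][120:320,140:380],(480,400)),cv2.resize(s['im'][170:230,260:320],(320,400),interpolation=cv2.INTER_CUBIC)]))
E
```

```text
(no output)
```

View pics/z3.png

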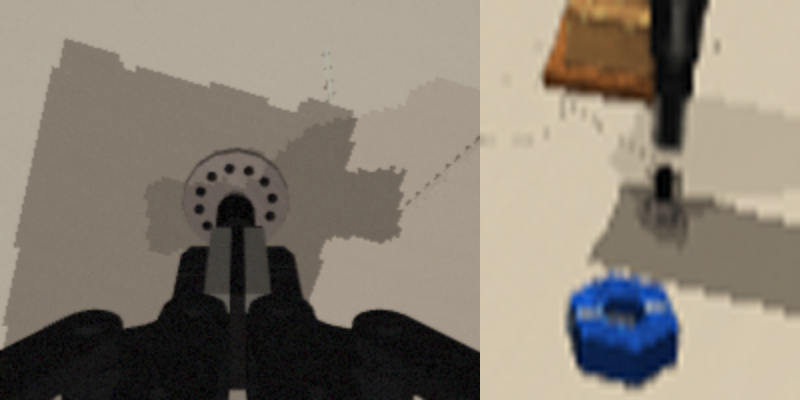

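```bash
python3 - <<'E'
from m import *
w=load('w3');s=load('s3')
print('tip',tri([(w,(258,234)),(s,(295.3,194.5))]))
print('knob top',tri([(w,(258,222)),(s,(295.5,196))]))
p=pose()[0];print(p)
for d in(0,.017): print(proj(w,[p-[0,0,d]]),proj(s,[p-[0,0,d]]))
c,d=ray(w,[[256,192]]);print(c-p)
print(plane(w,[(258,222)],.032),plane(w,[(258,219)],.006))
cv2.imwrite('pics/z4.png',np.hstack([cv2.resize(w['im'][195:255,228:288],(400,400),interpolation=cv2.INTER_NEAREST),cv2.resize(s['im'][170:215,270:315],(400,400),interpolation=cv2.INTER_NEAREST)]))
print(robot.state()['joint_pos'])
E
```

```text
tip (array([ 0.44918272, -0.07488273,  0.03271712]), [0.004024676704638735, 0.004024676704638744])
knob top (array([ 0.45058985, -0.07481472,  0.02510453]), [0.006782408459139339, 0.0067824084591394645])
[ 0.45036527 -0.07446854  0.02452218]
[[259.12095907 233.29689736]] [[293.81249044 196.76624352]]
[[259.06736793 222.85129122]] [[293.49457914 200.65450156]]
[0.06602524 0.02024563 0.16259005]
[[ 0.4596755  -0.07099856  0.032     ]] [[ 0.45214224 -0.07321789  0.006     ]]
[ 0.59568375  0.18121799 -0.56319821  2.09877204  0.12378933  0.89289566
 -1.3170382 ]
```

View pics/z4.png

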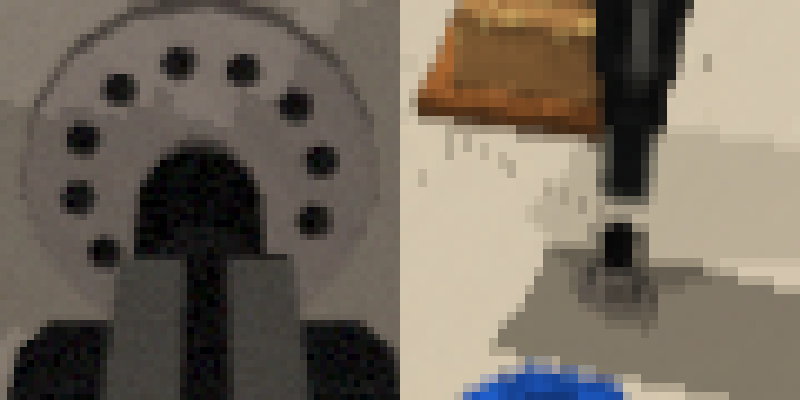

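Neither view shows the knob between the pads. They closed just above it, so the fingertips reach less far than the text says. I'll open, go lower in small steps while watching the force, and close again.

>>> {"op": "jog_arm", "data": {"rows": [[[0,0,0],0],[[0,0,0],0],[[0,0,0],0],[[0,0,0],0],[[0,0,0],0],[[0,0,0.003],0],[[0,0,0.003],0],[[0,0,0.003],0],[[0,0,0],0],[[0,0,0],0]], "gripper": -0.3}}

```text
t: 6.35
tcp_pos: [0.4502, -0.0744, 0.0154]
ee_rot: [0.989, 0.145, -0.0, -0.0]
force: [-0.4, -0.2, 0.5]
grip_width: 0.345
```

>>> {"op": "jog_arm", "data": {"rows": [[[0,0,0],0],[[0,0,0],0],[[0,0,0],0],[[0,0,0],0],[[0,0,0],0],[[0,0,0],0],[[0,0,0],0],[[0,0,0],0],[[0,0,0],0],[[0,0,0],0]], "gripper": -1}}

```text
t: 7.35
tcp_pos: [0.4503, -0.0745, 0.0155]
ee_rot: [0.989, 0.145, -0.0, -0.0]
force: [-1.1, 0.0, 0.1]
grip_width: -0.003
```

```bash
python3 - <<'E'
from m import *
w=snap('wrist','w4'); s=snap('side','s4');t=snap('top','t4')
p=pose()[0];print(p,proj(w,[p]),proj(s,[p]),proj(s,[[.4516,-.074,.032],[.4516,-.074,.0]]))
cv2.imwrite('pics/z5.png',np.hstack([cv2.resize(w['im'][190:260,228:298],(400,400),interpolation=cv2.INTER_NEAREST),cv2.resize(s['im'][175:215,275:315],(400,400),interpolation=cv2.INTER_NEAREST)]))
E
```

```text
[ 0.45035336 -0.07442729  0.0155298 ] [[259.04409019 233.29947467]] [[293.64367069 198.83439815]] [[293.60322873 195.03068875]
 [293.00877344 202.34982016]]
```

View pics/z5.png

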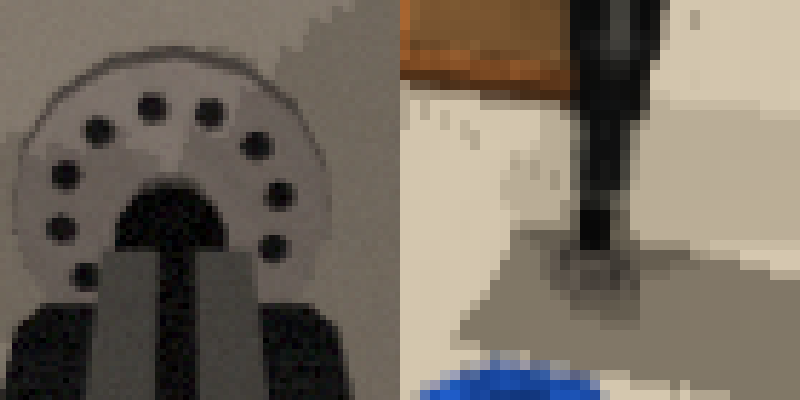

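>>> {"op": "jog_arm", "data": {"rows": [[[0,0,0],0],[[0,0,0],0],[[0,0,0],0],[[0,0,0],0],[[0,0,0.004],0],[[0,0,0.004],0],[[0,0,0.004],0],[[0,0,0.003],0],[[0,0,0],0],[[0,0,0],0]], "gripper": -0.3}}

```text
t: 8.5
tcp_pos: [0.4503, -0.0744, 0.0004]
ee_rot: [0.989, 0.145, -0.0, -0.0]
force: [0.4, -0.4, -0.2]
grip_width: 0.35
```

>>> {"op": "jog_arm", "data": {"rows": [[[0,0,0],0],[[0,0,0],0],[[0,0,0],0],[[0,0,0],0],[[0,0,0],0],[[0,0,0],0],[[0,0,0],0],[[0,0,0],0],[[0,0,0],0],[[0,0,0],0]], "gripper": -1}}

```text
t: 9.5
tcp_pos: [0.4505, -0.0745, 0.0006]
ee_rot: [0.989, 0.145, 0.0, 0.0]
force: [-0.6, 0.2, 3.8]
grip_width: 0.113
```

>>> {"op": "jog_arm", "data": {"rows": [[[0,0,0],0],[[0,0,0],0],[[0,0,0],0],[[0,0,0],0],[[0,0,0.003],0],[[0,0,0.003],0],[[0,0,0.003],0],[[0,0,0],0],[[0,0,0],0],[[0,0,0],0]], "gripper": -0.3}}

```text
t: 10.5
tcp_pos: [0.4504, -0.0744, -0.0084]
ee_rot: [0.989, 0.145, 0.0, -0.0]
force: [-0.6, 0.5, -0.6]
grip_width: 0.348
```

>>> {"op": "jog_arm", "data": {"rows": [[[0,0,0],0],[[0,0,0],0],[[0,0,0],0],[[0,0,0],0],[[0,0,0],0],[[0,0,0],0],[[0,0,0],0],[[0,0,0],0],[[0,0,0],0],[[0,0,0],0]], "gripper": -1}}

```text
t: 11.5
tcp_pos: [0.4505, -0.0745, -0.0083]
ee_rot: [0.989, 0.145, 0.0, 0.0]
force: [-1.0, 0.5, 5.7]
grip_width: 0.12
```

```bash
python3 - <<'E'
from m import *
w=snap('wrist','w5'); print(pose()[:2],robot.state()['force'],robot.state()['grip_width'])
E
```

```text
(array([ 0.4505201 , -0.07452498, -0.00830631]), 16.714608277950123) [-0.89323447  0.89160339  4.88447297] 0.11894744118564278
```

>>> {"op": "jog_arm", "data": {"rows": [[[0,0,-0.01],0],[[0,0,-0.02],0],[[0,0,-0.03],0],[[0,0,-0.04],0],[[0,0,-0.04],0],[[0.02,-0.006,0],0],[[0.03,-0.009,0],0],[[0.03,-0.009,0],0],[[0.03,-0.009,0],0],[[0.03,-0.009,0],0]]}}

```text
t: 12.55
tcp_pos: [0.5731, 0.0067, 0.1319]
ee_rot: [0.989, 0.145, -0.0, -0.0]
force: [0.7, 0.7, -0.5]
grip_width: 0.121
```

>>> {"op": "jog_arm", "data": {"rows": [[[0.025,-0.007,0],0],[[0.02,-0.006,0],0],[[0.009,-0.002,0],0],[[0,0,0],0],[[0,0,0],0],[[0,0,0],0],[[0,0,0],0],[[0,0,0],0],[[0,0,0],0],[[0,0,0],0]]}}

```text
t: 13.55
tcp_pos: [0.6197, 0.0358, 0.1316]
ee_rot: [0.989, 0.145, 0.0, 0.0]
force: [0.4, 0.3, -1.1]
grip_width: 0.121
```

```bash
python3 - <<'E'
from m import *
w=snap('wrist','w6'); st=robot.state();print(pose()[:2],st['force'],st['grip_width'],st['dq'].round(3))
for c in(RED,YEL):
    for pt,a in zip(*cents(w,*c,(130,40,400,330),3)[:2]): print(pt.round(1),a,plane(w,[pt],.04)[0].round(4))
cv2.imwrite('pics/w6c.png',w['im'][40:340,80:440])
E
```

```text
(array([0.61971298, 0.0358181 , 0.13156168]), 16.713573521930527) [ 0.02466571  0.51910433 -0.9808556 ] 0.11848176576404003 [-0.001  0.004 -0.001 -0.002  0.001  0.002 -0.001]
[274.9 145.8] 85 [0.6625 0.0345 0.04  ]
[220.6 163.8] 83 [0.6345 0.0745 0.04  ]
[297.6 219.5] 69 [ 0.6054 -0.0051  0.04  ]
```

View pics/w6c.png

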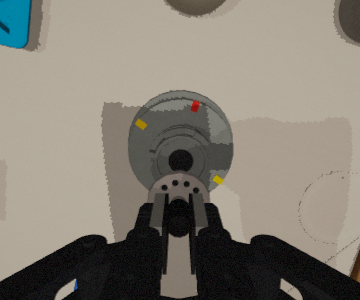

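```bash
python3 - <<'E'
from m import *
w=load('w6');p,psi,M=pose()
for e in(0,.0012):
  for r,z in((.0175,.146),(.0175,.140)):
    print(e,z,proj(w,[p*[1,1,0]+[0,0,z]+M[:,0]*(r+e)]))
g=cv2.cvtColor(w['im'],cv2.COLOR_BGR2GRAY)
print(g[203:222,253:265].mean(1).round(0)); print([ (u,int(g[219:223,u].mean())) for u in range(222,300,1)])
q=load('w5');g=cv2.cvtColor(q['im'],cv2.COLOR_BGR2GRAY);print(g[190:222,253:265].mean(1).round(0));pp=np.array([.4505,-.0745,0])
print([proj(q,[pp+[0,0,.006]+M[:,0]*(.0175+e)]) for e in(0,.0012)])
E
```

```text
0 0.146 [[259.14008385 213.10849952]]
0 0.14 [[259.11564148 209.4762826 ]]
0.0012 0.146 [[259.14222904 210.93767761]]
0.0012 0.14 [[259.11766072 207.37532351]]
[ 15.  18.  17.  16.  16.  15.  22.  41.  65.  68.  86. 111. 113. 112.
 112. 111. 108.  81.  67.]
[(222, 85), (223, 85), (224, 85), (225, 85), (226, 86), (227, 84), (228, 84), (229, 82), (230, 82), (231, 85), (232, 84), (233, 82), (234, 76), (235, 75), (236, 83), (237, 90), (238, 98), (239, 104), (240, 113), (241, 118), (242, 117), (243, 118), (244, 118), (245, 117), (246, 117), (247, 118), (248, 117), (249, 118), (250, 117), (251, 114), (252, 86), (253, 50), (254, 48), (255, 46), (256, 48), (257, 65), (258, 93), (259, 103), (260, 105), (261, 102), (262, 99), (263, 97), (264, 83), (265, 64), (266, 57), (267, 66), (268, 78), (269, 91), (270, 99), (271, 100), (272, 99), (273, 98), (274, 99), (275, 98), (276, 100), (277, 94), (278, 87), (279, 80), (280, 74), (281, 69), (282, 66), (283, 67), (284, 73), (285, 71), (286, 72), (287, 70), (288, 73), (289, 86), (290, 104), (291, 110), (292, 112), (293, 128), (294, 135), (295, 136), (296, 146), (297, 148), (298, 149), (299, 149)]
[124. 125. 125. 125. 124. 124. 125. 126. 126. 125. 124. 125. 124. 124.
 125. 124. 124. 124. 123. 117.  98.  67.  67.  82. 110. 115. 114. 114.
 113. 110.  90.  70.]
[array([[259.17099116, 213.11344429]]), array([[259.17349452, 210.94363659]])]
```

>>> {"op": "jog_arm", "data": {"rows": [[[0,0.0011,0.01],0],[[0,0,0.01],0],[[0,0,0.01],0],[[0,0,0.01],0],[[0,0,0.01],0],[[0,0,0.008],0],[[0,0,0.006],0],[[0,0,0],0],[[0,0,0],0],[[0,0,0],0]]}}

```text
t: 14.6
tcp_pos: [0.6205, 0.035, 0.0681]
ee_rot: [0.989, 0.145, 0.0, -0.0]
force: [0.4, -0.6, -0.4]
grip_width: 0.12
```

>>> {"op": "jog_arm", "data": {"rows": [[[0,0,0.002],0],[[0,0,0.002],0],[[0,0,0.001],0],[[0,0,0.001],0],[[0,0,0.001],0],[[0,0,0.001],0],[[0,0,0],0],[[0,0,0],0],[[0,0,0],0],[[0,0,0],0]]}}

```text
t: 15.6
tcp_pos: [0.6201, 0.0349, 0.0596]
ee_rot: [0.989, 0.145, 0.0, 0.0]
force: [0.1, 0.8, 0.1]
grip_width: 0.119
```

>>> {"op": "jog_arm", "data": {"rows": [[[0,0,0.001],0],[[0,0,0.001],0],[[0,0,0],0],[[0,0,0],0],[[0,0,0],0],[[0,0,0],0],[[0,0,0],0],[[0,0,0],0],[[0,0,0],0],[[0,0,0],0]]}}

```text
t: 16.6
tcp_pos: [0.6202, 0.0349, 0.0578]
ee_rot: [0.989, 0.145, 0.0, 0.0]
force: [-2.2, -0.3, 5.1]
grip_width: 0.12
```

>>> {"op": "jog_arm", "data": {"rows": [[[0,0,0],0],[[0,0,0],0],[[0,0,0],0],[[0,0,0],0],[[0,0,0],0],[[0,0,-0.005],0],[[0,0,-0.01],0],[[0,0,-0.02],0],[[0,0,-0.03],0],[[0,0,-0.03],0]], "gripper": -0.3}}

```text
t: 17.6
tcp_pos: [0.62, 0.035, 0.1543]
ee_rot: [0.989, 0.145, 0.0, -0.0]
force: [1.1, 0.5, 0.2]
grip_width: 0.349
```

>>> {"op": "jog_arm", "data": {"rows": [[[0,0,-0.02],0],[[-0.02,0,-0.01],0],[[-0.02,0,0],0],[[-0.02,0,0],0],[[-0.02,0,0],0],[[0,0,0],0],[[0,0,0],0],[[0,0,0],0],[[0,0,0],0],[[0,0,0],0]], "gripper": 1}}

```text
t: 18.6
tcp_pos: [0.5438, 0.0122, 0.1824]
ee_rot: [0.989, 0.146, -0.0, -0.0]
force: [-0.4, 0.2, -0.4]
grip_width: 1.0
```

```bash
python3 - <<'E'
from m import *
w=snap('wrist','w7'); s=snap('side','s7');st=robot.state();print(pose()[:2])
for c in(RED,YEL):
    for pt,a in zip(*cents(w,*c,(100,0,420,330),4)[:2]): print(pt.round(1),a,plane(w,[pt],.04)[0].round(4))
C=proj(w,[[.62,.0347,.07]])[0];u,v=C.astype(int);print(C)
cv2.imwrite('pics/w7c.png',np.hstack([cv2.resize(w['im'][v-60:v+60,u-60:u+60],(400,400),interpolation=cv2.INTER_CUBIC),cv2.resize(s['im'][180:220,220:260],(400,400),interpolation=cv2.INTER_CUBIC)]))
E
```

```text
(array([0.5436277 , 0.01211872, 0.18233757]), 16.739123873038963)
[272.6  54.3] 73 [0.6622 0.0346 0.04  ]
[247.3 142.2] 57 [0.5773 0.0346 0.04  ]
[223.7  71.8] 69 [0.6343 0.0744 0.04  ]
[293.4 126.8] 61 [ 0.6052 -0.0051  0.04  ]
[259.49525044  98.44911992]
```

View pics/w7c.png

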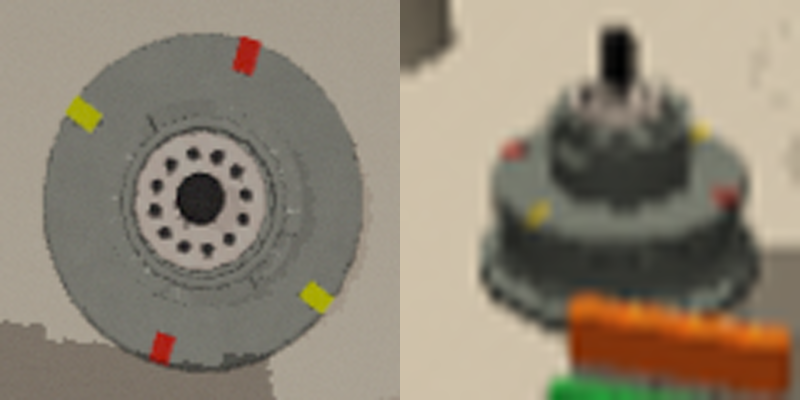

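The disc sits flat in the seat: the knob is central and the rim is concentric. The next target is the ring.

>>> {"op": "jog_arm", "data": {"rows": [[[-0.0295,-0.0279,0.015],0],[[-0.0295,-0.0279,0.015],0],[[-0.0295,-0.0278,0.015],0],[[0,0,0],-7.5],[[0,0,0],-7.5],[[0,0,0],-7.5],[[0,0,0],-7.5],[[0,0,0],-7.5],[[0,0,0],-7.3],[[0,0,0],0]]}}

```text
t: 19.7
tcp_pos: [0.4347, 0.0666, 0.1376]
ee_rot: [0.859, 0.512, 0.0, -0.0]
force: [0.2, 0.2, 0.1]
grip_width: 1.003
```

>>> {"op": "jog_arm", "data": {"rows": [[[0,0,0],0],[[0,0,0],0],[[0,0,0],0],[[0,0,0],0],[[0,0,0],0],[[0,0,0],0],[[0,0,0],0],[[0,0,0],0],[[0,0,0],0],[[0,0,0],0]]}}

```text
t: 20.7
tcp_pos: [0.4347, 0.0665, 0.1375]
ee_rot: [0.859, 0.511, 0.0, -0.0]
force: [0.9, -0.3, -0.1]
grip_width: 1.002
```

```bash
cat > ring.py <<'E'
from m import *
def ring(w,box,z=.024):
    hsv=cv2.cvtColor(w['im'],cv2.COLOR_BGR2HSV)
    _,_,mb=cents(w,*BLUE,box,1);ys,xs=np.nonzero(mb);hull=cv2.convexHull(np.c_[xs,ys].astype(np.int32));hm=np.zeros_like(mb);cv2.fillConvexPoly(hm,hull,255)
    wm=cv2.inRange(hsv,np.array([0,0,110]),np.array([180,90,255]))&cv2.erode(hm,np.ones((5,5),np.uint8))
    N,_,st,c=cv2.connectedComponentsWithStats(wm); out=[]
    for j in range(1,N):
        if st[j,4]>15: out.append((int(st[j,4]),c[j].round(1).tolist(),plane(w,[c[j]],z)[0].round(4)))
    return out
E
python3 - <<'E'
from ring import *
w=snap('wrist','w8'); st=robot.state();print(pose()[:2],st['dq'].round(3))
for r in ring(w,(100,60,430,300)): print(r)
E
```

```text
(array([0.43466354, 0.06649411, 0.13754616]), 61.51561403519265) [-0.001  0.     0.     0.002 -0.    -0.002  0.   ]
(636, [260.6, 182.8], array([0.4377, 0.0694, 0.024 ]))
(65, [247.8, 204.8], array([0.4165, 0.0561, 0.024 ]))
```

View pics/w8.png

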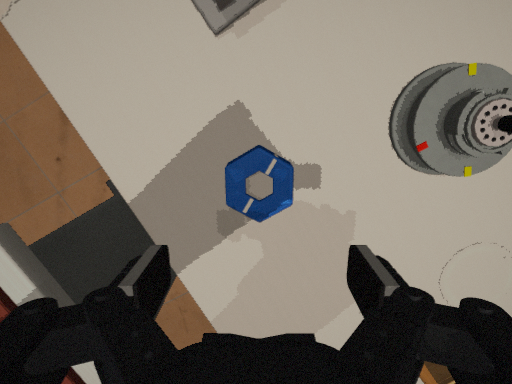

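The ring is at (259,184) with white marks at (271,166) and (248,205). The flats line up with the jaws.

```bash
python3 - <<'E'
from ring import *
w=load('w8');P=plane(w,[[270.8,166.5],[248,204.8]],.024);print(P,P.mean(0),np.degrees(np.arctan2(*(P[0]-P[1])[1::-1])))
_,_,m=cents(w,*BLUE,(210,135,310,230),1);ys,xs=np.nonzero(m);print(xs.min(),xs.max(),ys.min(),ys.max());print(plane(w,[[(xs.min()+xs.max())/2,(ys.min()+ys.max())/2]],.02))
for v in(160,185,205): r=np.nonzero(m[v])[0];print(v,r.min(),r.max())
w2=load('w2');print('tri',tri([(w,(259.4,185.6)),(w2,(101,159.4))]))
print(delta(np.r_[P.mean(0)[:2],-.02]))
E
```

```text
[[0.45351622 0.07861397 0.024     ]
 [0.41660576 0.055964   0.024     ]] [0.43506099 0.06728898 0.024     ] 31.53521921123272
225 292 145 221
[[0.43542361 0.06934001 0.02      ]]
160 233 285
185 226 292
205 228 289
tri (array([0.43527386, 0.0674516 , 0.02377372]), [0.00012275577009025892, 0.00012275577009023038])
[ 0.0009 -0.      0.1575]
```

>>> {"op": "jog_arm", "data": {"rows": [[[0.001,0,0.03],0],[[0,0,0.03],0],[[0,0,0.03],0],[[0,0,0.03],0],[[0,0,0.02],0],[[0,0,0.012],0],[[0,0,0.006],0],[[0,0,0.0035],0],[[0,0,0.002],0],[[0,0,0],0]]}}

```text
t: 21.75
tcp_pos: [0.4356, 0.0674, -0.0255]
ee_rot: [0.859, 0.511, 0.0, 0.0]
force: [-0.5, 1.5, -0.1]
grip_width: 1.001
```

>>> {"op": "jog_arm", "data": {"rows": [[[0,0,0],0],[[0,0,0],0],[[0,0,0],0],[[0,0,0],0],[[0,0,0],0],[[0,0,0],0],[[0,0,0],0],[[0,0,0],0],[[0,0,0],0],[[0,0,0],0]], "gripper": -1, "newtons": 60}}

```text
t: 22.75
tcp_pos: [0.4357, 0.0673, -0.0251]
ee_rot: [0.859, 0.511, 0.0, 0.0]
force: [-2.6, -0.7, 8.7]
grip_width: 0.75
```

>>> {"op": "jog_arm", "data": {"rows": [[[0,0,-0.015],0],[[0,0,-0.025],0],[[0,0,-0.03],0],[[0,0,-0.03],0],[[0,0,-0.03],0],[[0.01,0.03,0],0],[[0.0123,0.0369,0],0],[[0.0123,0.0369,0],0],[[0.0123,0.0369,0],0],[[0.0123,0.0368,0],0]]}}

```text
t: 23.75
tcp_pos: [0.6208, 0.034, 0.104]
ee_rot: [0.859, 0.511, -0.0, 0.0]
force: [-0.5, 0.1, -0.4]
grip_width: 0.747
```

>>> {"op": "jog_arm", "data": {"rows": [[[0,0,0],-5],[[0,0,0],-7],[[0,0,0],-7],[[0,0,0],-7],[[0,0,0],-7],[[0,0,0],-5.5],[[0,0,0],0],[[0,0,0],0],[[0,0,0],0],[[0,0,0],0]]}}

```text
t: 24.75
tcp_pos: [0.6194, 0.0347, 0.1041]
ee_rot: [0.643, 0.766, -0.0, 0.0]
force: [-0.2, -0.1, -0.5]
grip_width: 0.747
```

```bash
python3 - <<'E'
from ring import *
w=snap('wrist','w9'); st=robot.state();print(pose()[:2],st['force'],st['grip_width'],st['joint_pos'].round(2))
print(delta([.6199,.0347,.105]))
for c in(RED,YEL):
    for pt,a in zip(*cents(w,*c,(100,0,420,330),4)[:2]): print(pt.round(1),a,plane(w,[pt],.04)[0].round(4))
for r in ring(w,(150,60,380,300),pose()[0][2]+.049): print(r)
cv2.imwrite('pics/w9c.png',w['im'][80:330,120:400])
E
```

```text
(array([0.61936611, 0.03475165, 0.10409005]), 99.9626201376581) [-0.12128698 -0.54818686 -1.18686775] 0.7446767678778188 [ 0.47  0.46 -0.77  1.64  0.34  1.19 -0.21]
[-0.0001  0.0005 -0.0009]
[206.9 194. ] 90 [0.5776 0.0348 0.04  ]
[312.8 210.5] 54 [0.6626 0.0359 0.04  ]
[287.9 156.7] 105 [0.6344 0.0746 0.04  ]
(46, [295.5, 211.2], array([0.6279, 0.0682, 0.1531]))
(2721, [261.7, 269.6], array([0.6191, 0.0401, 0.1531]))
```

View pics/w9c.png

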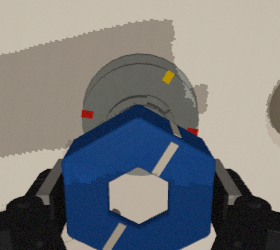

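>>> {"op": "jog_arm", "data": {"rows": [[[0,0.0005,0.012],0],[[0,0,0.012],0],[[0,0,0.012],0],[[0,0,0.012],0],[[0,0,0.01],0],[[0,0,0.006],0],[[0,0,0.003],0],[[0,0,0],0],[[0,0,0],0],[[0,0,0],0]]}}

```text
t: 25.8
tcp_pos: [0.6203, 0.0349, 0.0376]
ee_rot: [0.643, 0.766, 0.0, 0.0]
force: [0.9, -0.2, -0.4]
grip_width: 0.747
```

>>> {"op": "jog_arm", "data": {"rows": [[[0,0,0.002],0],[[0,0,0.001],0],[[0,0,0.001],0],[[0,0,0.001],0],[[0,0,0],0],[[0,0,0],0],[[0,0,0],0],[[0,0,0],0],[[0,0,0],0],[[0,0,0],0]]}}

```text
t: 26.8
tcp_pos: [0.6199, 0.0348, 0.0321]
ee_rot: [0.643, 0.766, 0.0, 0.0]
force: [-0.5, -0.4, -1.8]
grip_width: 0.749
```

>>> {"op": "jog_arm", "data": {"rows": [[[0,0,0.0006],0],[[0,0,0],0],[[0,0,0.0003],4],[[0,0,0.0003],4],[[0,0,0.0003],4],[[0,0,0.0003],4],[[0,0,0.0003],4],[[0,0,0],0],[[0,0,0],0],[[0,0,0],0]]}}

```text
t: 27.8
tcp_pos: [0.6206, 0.035, 0.0306]
ee_rot: [0.765, 0.644, 0.001, 0.0]
force: [1.0, 1.7, 6.0]
grip_width: 0.751
```

```bash
python3 -c "
from h import *
s=robot.state();print(pose()[:2],s['force'],s['ft_torque'],s['grip_width'])"
```

```text
(array([0.6206356 , 0.0350346 , 0.03058312]), 80.11438538558637) [1.02036785 1.72741088 5.95102027] [ 0.16933004 -0.18802389 -0.09668183] 0.7514736508768916
```

Turning freely, with mild forces. I'll continue with the remaining 50°.

>>> {"op": "jog_arm", "data": {"rows": [[[0,0,0.0003],5],[[0,0,0.0003],5],[[0,0,0.0003],5],[[0,0,0.0003],5],[[0,0,0.0003],5],[[0,0,0.0003],5],[[0,0,0.0003],5],[[0,0,0.0003],5],[[0,0,0],0],[[0,0,0],0]]}}

```text
t: 28.8
tcp_pos: [0.6202, 0.0353, 0.028]
ee_rot: [0.939, 0.343, 0.0, -0.0]
force: [-0.1, 1.8, 4.9]
grip_width: 0.748
```

>>> {"op": "jog_arm", "data": {"rows": [[[0,0,0],3],[[0,0,0],3],[[0,0,0],3],[[0,0,0],2],[[0,0,0],0],[[0,0,0],0],[[0,0,0],0],[[0,0,0],0],[[0,0,0],0],[[0,0,0],0]]}}

```text
t: 29.8
tcp_pos: [0.6203, 0.035, 0.028]
ee_rot: [0.968, 0.251, 0.0, -0.0]
force: [-0.4, -0.3, 5.9]
grip_width: 0.744
```

```bash
python3 -c "
from h import *
s=robot.state();print(pose()[:2],s['force'],s['ft_torque'],s['grip_width'])"
```

```text
(array([0.62033259, 0.03501221, 0.02800996]), 29.11884413361862) [-0.37849964 -0.26528723  5.91913081] [ 0.04952696 -0.03259099 -0.04760959] 0.7442395947444096
```

>>> {"op": "jog_arm", "data": {"rows": [[[0,0,0],0],[[0,0,0],0],[[0,0,0],0],[[0,0,0],0],[[0,0,-0.01],0],[[0,0,-0.02],0],[[0,0,-0.03],0],[[0,0,-0.03],0],[[-0.02,0,-0.03],0],[[-0.03,0,-0.03],0]], "gripper": 1}}

```text
t: 30.8
tcp_pos: [0.5762, 0.0115, 0.1793]
ee_rot: [0.968, 0.251, 0.001, -0.0]
force: [-0.7, -0.8, 1.2]
grip_width: 0.997
```

>>> {"op": "jog_arm", "data": {"rows": [[[-0.02,0,0],0],[[-0.01,0,0],0],[[0,0,0],0],[[0,0,0],0],[[0,0,0],0],[[0,0,0],0],[[0,0,0],0],[[0,0,0],0],[[0,0,0],0],[[0,0,0],0]]}}

```text
t: 31.8
tcp_pos: [0.55, -0.0039, 0.1775]
ee_rot: [0.968, 0.251, 0.0, -0.0]
force: [0.3, -0.2, 0.3]
grip_width: 0.999
```

```bash
python3 - <<'E'
from ring import *
w=snap('wrist','w10'); s=snap('side','s10');t=snap('top','t10');print(pose()[:2])
C=proj(w,[[.62,.0347,.077]])[0];u,v=C.astype(int)
for c in(RED,YEL):
    for pt,a in zip(*cents(w,*c,(u-90,max(0,v-90),u+90,v+90),4)[:2]): print(pt.round(1),a,plane(w,[pt],.04)[0].round(4))
for r in ring(w,(u-70,max(v-70,0),u+70,v+70),.077): print(r)
cv2.imwrite('pics/w10c.png',np.hstack([cv2.resize(w['im'][max(0,v-60):v+60,u-60:u+60],(400,400),interpolation=cv2.INTER_CUBIC),cv2.resize(s['im'][170:220,215:265],(400,400),interpolation=cv2.INTER_CUBIC)]))
E
```

```text
(array([ 0.54990214, -0.00401431,  0.17752791]), 29.013873446740543)
[281.6  57. ] 71 [0.6622 0.0346 0.04  ]
[238.2 138.8] 60 [0.5772 0.0347 0.04  ]
[229.   62.3] 67 [0.6347 0.0749 0.04  ]
[287.3 133.5] 63 [ 0.6052 -0.0052  0.04  ]
(103, [271.7, 73.6], array([0.6411, 0.0348, 0.077 ]))
(591, [256.2, 102.6], array([0.6151, 0.035 , 0.077 ]))
```

View pics/w10c.png

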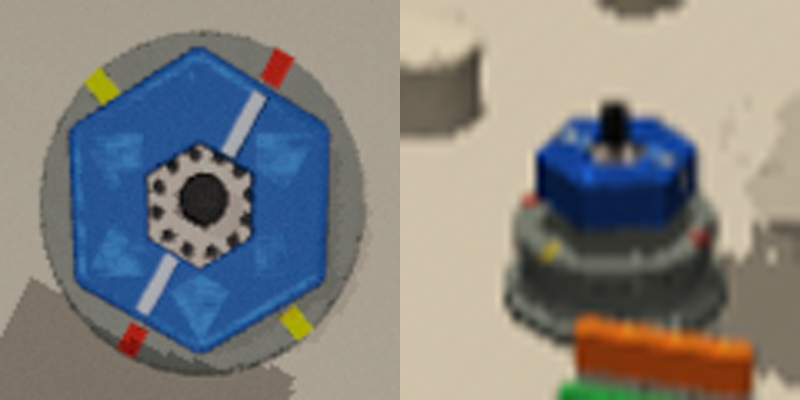

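The ring is snug: its white marks line up with the red ones to within about 1°, and the disc shows through the hole. Next come the plates.

>>> {"op": "jog_arm", "data": {"rows": [[[0.01,-0.02,-0.0275],0],[[0.0158,-0.0488,-0.011],0],[[0.0158,-0.0488,-0.011],0],[[0.0158,-0.0488,-0.011],0],[[0.0158,-0.0488,-0.011],0],[[0.0159,-0.0486,-0.011],0],[[0,0,0],7.1],[[0,0,0],7.1],[[0,0,0],7.2],[[0,0,0],0]], "gripper": -0.2}}

```text
t: 32.95
tcp_pos: [0.5021, 0.2583, 0.2575]
ee_rot: [0.998, 0.065, 0.0, 0.0]
force: [0.1, -0.4, -0.2]
grip_width: 0.401
```

>>> {"op": "jog_arm", "data": {"rows": [[[0,0,0],0],[[0,0,0],0],[[0,0,0],0],[[0,0,0],0],[[0,0,0],0],[[0,0,0],0],[[0,0,0],0],[[0,0,0],0],[[0,0,0],0],[[0,0,0],0]]}}

```text
t: 33.95
tcp_pos: [0.5022, 0.2583, 0.2575]
ee_rot: [0.998, 0.066, -0.0, -0.0]
force: [0.2, -0.7, -0.1]
grip_width: 0.4
```

```bash
cat > pl.py <<'E'
from m import *
COL=dict(red=RED,yellow=((20,110,60),(36,255,255)),green=((50,100,30),(75,255,255)),orange=((9,130,60),(19,255,255)))
def strips(w,z,box,amin=120):
    out={}
    for n,c in COL.items():
        m=cents(w,*c,box)[2];m=cv2.morphologyEx(m,cv2.MORPH_OPEN,np.ones((3,3),np.uint8));cs=cv2.findContours(m,0,2)[0]
        cs=[k for k in cs if cv2.contourArea(k)>amin]
        if not cs: print(n,'none');continue
        k=max(cs,key=cv2.contourArea);b=cv2.boxPoints(cv2.minAreaRect(k));
        P=plane(w,b,z);L=[np.linalg.norm(P[i]-P[i-1])for i in(1,2)]
        e=(P[1]-P[0]) if L[0]>L[1] else (P[2]-P[1]); 
        a=np.degrees(np.arctan2(e[1],e[0])); a=(a+90)%180-90
        out[n]=(b.mean(0),P.mean(0)); print(n,'px',b.mean(0).round(1),'XY',P.mean(0).round(4)[:2],'L',np.round(L,4),'yaw',round(a,1))
    return out
E
python3 - <<'E'
from pl import *
w=snap('wrist','w11');print(pose()[:2],robot.state()['joint_pos'].round(2))
strips(w,.114,(0,0,512,384))
E
```

```text
(array([0.50215633, 0.25827273, 0.25749549]), 7.619504019296755) [ 0.03  0.2  -0.67  1.58  0.12  1.41 -2.09]
red px [ 26.5 290.6] XY [0.3317 0.5112] L [0.131  0.0411] yaw -37.2
yellow px [203.8 172. ] XY [0.5012 0.3158] L [0.0128 0.07  ] yaw 7.2
green px [245.5 178.5] XY [0.5001 0.272 ] L [0.0091 0.0697] yaw 7.2
orange px [287.8 171. ] XY [0.5138 0.2293] L [0.0699 0.0108] yaw 6.8
```

View pics/w11.png

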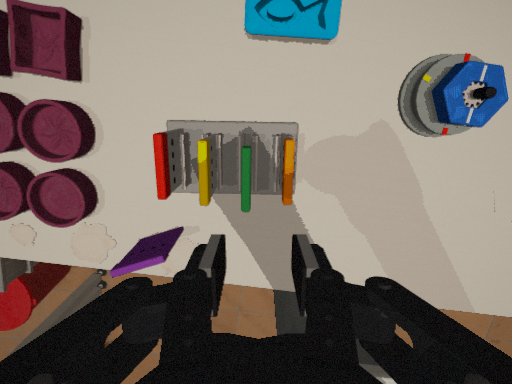

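All four wanted plates are in the stand: red (162,166), yellow (204,172), green (246,179), orange (288,171). The look-alike is the purple plate leaning at (148,252), away from the stand. The 70 mm strip length measured at z=0.114 matches the text. I'll take the orange plate first.

>>> {"op": "jog_arm", "data": {"rows": [[[0.0077,0.0302,0],0],[[0,0,0.03],0],[[0,0,0.04],0],[[0,0,0.04],0],[[0,0,0.03],0],[[0,0,0.025],0],[[0,0,0.02],0],[[0,0,0.0115],0],[[0,0,0],0],[[0,0,0],0]]}}

```text
t: 35.0
tcp_pos: [0.5142, 0.2297, 0.0617]
ee_rot: [0.998, 0.066, 0.0, -0.0]
force: [1.2, -0.4, -0.7]
grip_width: 0.402
```

>>> {"op": "jog_arm", "data": {"rows": [[[0,0,0],0],[[0,0,0],0],[[0,0,0],0],[[0,0,0],0],[[0,0,0],0],[[0,0,0],0],[[0,0,0],0],[[0,0,0],0],[[0,0,0],0],[[0,0,0],0]], "gripper": -1, "newtons": 60}}

```text
t: 36.0
tcp_pos: [0.5147, 0.2296, 0.0623]
ee_rot: [0.998, 0.066, 0.001, -0.0]
force: [-0.7, -1.4, 6.9]
grip_width: 0.107
```

```bash
python3 - <<'E'
from pl import *
t=load('t10');print(pose()[:2])
hsv=cv2.cvtColor(t['im'],cv2.COLOR_BGR2HSV);m=cents(t,(5,80,40),(20,255,255),(315,180,395,232))[2]
m=cv2.morphologyEx(m,cv2.MORPH_CLOSE,np.ones((9,9),np.uint8));k=max(cv2.findContours(m,0,2)[0],key=cv2.contourArea);b=cv2.boxPoints(cv2.minAreaRect(k))
for z in(.014,.03,.054):
    P=plane(t,b,z);print(z,P.mean(0).round(4),[np.linalg.norm(P[i]-P[i-1]).round(4) for i in(1,2)],np.degrees(np.arctan2(*(P[1]-P[0])[1::-1])))
E
```

```text
(array([0.51465692, 0.22956216, 0.06225012]), 7.6065175700898955)
0.014 [ 0.5482 -0.2828  0.014 ] [np.float64(0.1832), np.float64(0.0988)] -81.43816951529047
0.03 [ 0.547  -0.2788  0.03  ] [np.float64(0.1807), np.float64(0.0974)] -81.43816951529045
0.054 [ 0.5452 -0.2728  0.054 ] [np.float64(0.177), np.float64(0.0954)] -81.43816951529045
```

>>> {"op": "jog_arm", "data": {"rows": [[[0,0,-0.015],0],[[0,0,-0.03],0],[[0,0,-0.045],0],[[0,0,-0.045],0],[[0,0.02,-0.005],0],[[-0.004,0.045,0],0],[[-0.004,0.045,0],0],[[-0.004,0.045,0],0],[[-0.004,0.045,0],0],[[-0.004,0.045,0],0]]}}

```text
t: 37.0
tcp_pos: [0.5262, -0.0177, 0.2023]
ee_rot: [0.998, 0.067, 0.001, 0.0]
force: [0.5, -0.7, -1.4]
grip_width: 0.105
```

>>> {"op": "jog_arm", "data": {"rows": [[[-0.004,0.045,0],0],[[-0.004,0.045,0],0],[[-0.004,0.045,0],0],[[-0.004,0.03,0],0],[[0,0.009,0],0],[[0,0,0],-1.0],[[0,0,0],0],[[0,0,0],0],[[0,0,0],0],[[0,0,0],0]]}}

```text
t: 38.0
tcp_pos: [0.5338, -0.1897, 0.2011]
ee_rot: [0.997, 0.076, 0.0, -0.0]
force: [0.1, -0.1, -0.8]
grip_width: 0.106
```

```bash
python3 - <<'E'
from pl import *
w=snap('wrist','w12');st=robot.state();print(pose()[:2],st['force'],st['grip_width'],st['joint_pos'].round(2))
q=proj(w,[[.5482,-.2828,.014]])[0];print(q)
cv2.imwrite('pics/w12.png',w['im'])
E
```

```text
(array([ 0.53375091, -0.19004103,  0.20108587]), 8.673778101414138) [-0.3161256  -0.32383504 -0.70357549] 0.10738311990960285 [ 0.58  0.19 -0.36  1.67  0.07  1.29 -1.21]
[337.94918598 171.09687106]
```

View pics/w12.png

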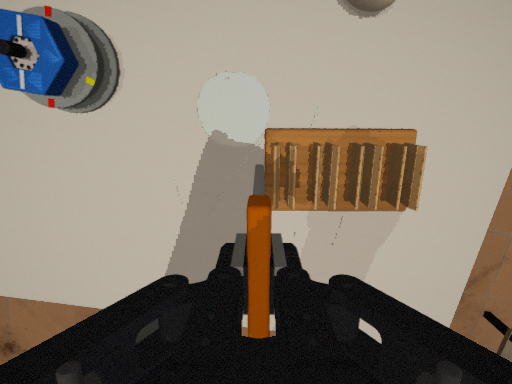

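The orange plate is held upright, and the empty rack is in view at (265–425, 128–211) with four rib pairs. This was viewed picture 16, so from here I'll measure numerically.

```bash
python3 - <<'E'
from pl import *
w=load('w12');g=cv2.cvtColor(w['im'],cv2.COLOR_BGR2GRAY)
m=cents(w,(5,110,50),(20,255,255),(255,110,440,225))[2]
for u in(300,345,390,408):
    r=np.nonzero(m[:,u])[0];print(u,r.min(),r.max())
for v in(135,140,205):
    r=np.nonzero(m[v,262:440])[0]+262;print(v,r.min(),r.max())
for v in(160,180,200): print(v,g[v,266:430].tolist())
E
```

```text
300 129 209
345 129 210
390 129 210
408 129 207
135 265 415
140 265 414
205 262 416
160 [77, 80, 83, 83, 84, 78, 84, 97, 138, 110, 87, 86, 88, 98, 69, 69, 71, 71, 67, 67, 68, 62, 64, 89, 113, 97, 97, 100, 116, 140, 116, 106, 107, 106, 106, 106, 106, 104, 106, 108, 106, 99, 69, 70, 70, 69, 65, 60, 64, 60, 79, 132, 139, 118, 111, 129, 97, 67, 69, 61, 60, 60, 62, 63, 73, 100, 111, 99, 103, 101, 105, 128, 140, 114, 105, 106, 107, 106, 105, 106, 101, 68, 68, 70, 60, 65, 64, 59, 58, 61, 62, 64, 63, 69, 105, 139, 121, 96, 59, 60, 61, 64, 61, 63, 65, 62, 80, 117, 104, 101, 99, 101, 100, 101, 121, 139, 112, 105, 97, 69, 70, 68, 65, 66, 62, 58, 60, 63, 62, 60, 65, 63, 63, 65, 64, 68, 103, 130, 139, 103, 61, 61, 58, 62, 64, 65, 62, 63, 79, 121, 99, 100, 99, 100, 100, 94, 76, 98, 145, 156, 177, 177, 176, 174]
180 [68, 72, 72, 74, 73, 71, 73, 78, 101, 97, 78, 81, 75, 78, 71, 71, 73, 74, 70, 70, 62, 59, 66, 87, 74, 77, 77, 88, 104, 91, 72, 75, 81, 109, 110, 112, 113, 110, 111, 112, 107, 73, 73, 71, 72, 69, 61, 61, 62, 88, 142, 143, 106, 108, 119, 105, 73, 66, 59, 63, 59, 60, 62, 84, 127, 96, 98, 9
[... 422 characters left out ...]
0 [55, 57, 58, 57, 69, 74, 80, 106, 115, 97, 82, 82, 89, 85, 101, 110, 109, 109, 98, 92, 64, 76, 115, 93, 97, 95, 104, 154, 141, 91, 97, 97, 96, 97, 96, 97, 98, 98, 96, 99, 98, 94, 70, 71, 71, 69, 59, 59, 96, 149, 142, 101, 99, 93, 94, 70, 65, 61, 55, 64, 60, 62, 86, 102, 96, 97, 94, 106, 134, 147, 105, 98, 97, 96, 97, 94, 95, 91, 68, 67, 60, 64, 66, 59, 55, 59, 58, 61, 58, 82, 138, 146, 119, 91, 62, 54, 61, 57, 58, 59, 59, 57, 71, 97, 94, 93, 97, 95, 96, 118, 151, 122, 94, 94, 91, 64, 69, 68, 68, 65, 61, 55, 54, 60, 59, 58, 57, 55, 58, 61, 72, 118, 144, 142, 61, 59, 59, 59, 58, 60, 62, 60, 70, 108, 95, 95, 94, 94, 82, 98, 110, 145, 152, 160, 176, 177, 177, 176, 175, 176, 177, 178, 178, 176]
```

```bash
python3 - <<'E'
from pl import *
w=load('w12')
P=plane(w,[[284,180],[326.5,180],[368.2,180],[410.5,180]],.054);d=np.diff(P,axis=0);print(P.round(4),np.linalg.norm(d,axis=1),np.degrees(np.arctan2(-d[:,0],d[:,1])))
L=plane(w,[[274,180],[294,180]],.054);print('lip gap',np.linalg.norm(L[1]-L[0]))
B=plane(w,[[264.5,128.5],[415.5,129],[415.5,210],[265,210.5]],.014);print(B.round(4),B.mean(0),[np.linalg.norm(B[i]-B[i-1]).round(4) for i in range(4)])
yaw=np.radians(8.67);ax=np.array([np.cos(yaw),np.sin(yaw)]);ay=np.array([-ax[1],ax[0]])
c=B.mean(0)[:2]
print('rack center; slots x/y local from lips:',[((p[:2]-c)@ax,(p[:2]-c)@ay) for p in P])
print('edge yaw',np.degrees(np.arctan2(*(B[0]-B[1])[[0,1]]*[-1,1])))
# height check: lip vs top view
t=load('t10')
E
```

```text
[[ 0.5363 -0.2165  0.054 ]
 [ 0.5431 -0.2611  0.054 ]
 [ 0.5498 -0.3048  0.054 ]
 [ 0.5566 -0.3491  0.054 ]] [0.0450814  0.04421678 0.0448317 ] [-171.28275164 -171.28362999 -171.28450568]
lip gap 0.021217820444411895
[[ 0.5838 -0.1888  0.014 ]
 [ 0.6094 -0.3594  0.014 ]
 [ 0.5151 -0.3881  0.014 ]
 [ 0.4863 -0.2049  0.014 ]] [ 0.54864032 -0.28531224  0.014     ] [np.float64(0.0988), np.float64(0.1725), np.float64(0.0985), np.float64(0.1854)]
rack center; slots x/y local from lips: [(np.float64(-0.001829897414973556), np.float64(0.06986559841273322)), (np.float64(-0.0017927215170962774), np.float64(0.024784215540445624)), (np.float64(-0.001756936461768813), np.float64(-0.019432554453907847)), (np.float64(-0.0017213389473019446), np.float64(-0.06426423807010406))]
edge yaw 8.520087749315001
```

>>> {"op": "jog_arm", "data": {"rows": [[[0.0001,0.0402,0],0],[[0.0001,0.0402,0],0],[[0.0001,0.0402,0],0],[[0.0001,0.0401,0],0],[[0,0,0],0],[[0,0,0.02],0],[[0,0,0.02],0],[[0,0,0.02],0],[[0,0,0.02],0],[[0,0,0],0]]}}

```text
t: 39.05
tcp_pos: [0.5565, -0.3482, 0.1179]
ee_rot: [0.997, 0.075, -0.002, -0.002]
force: [-0.6, -0.0, -2.1]
grip_width: 0.109
```

>>> {"op": "jog_arm", "data": {"rows": [[[0,0,0.01],0],[[0,0,0.01],0],[[0,0,0.01],0],[[0,0,0.01],0],[[0,0,0.01],0],[[0,0,0.004],0],[[0,0,0.003],0],[[0,0,0],0],[[0,0,0],0],[[0,0,0],0]]}}

```text
t: 40.05
tcp_pos: [0.5584, -0.3497, 0.0645]
ee_rot: [0.997, 0.075, 0.0, 0.0]
force: [-0.1, 1.1, -0.7]
grip_width: 0.105
```

>>> {"op": "jog_arm", "data": {"rows": [[[0,0,0.0015],0],[[0,0,0],0],[[0,0,0],0],[[0,0,0],0],[[0,0,0],0],[[0,0,0],0],[[0,0,0],0],[[0,0,0],0],[[0,0,0],0],[[0,0,0],0]], "gripper": -0.2}}

```text
t: 41.05
tcp_pos: [0.5581, -0.3496, 0.0625]
ee_rot: [0.997, 0.075, -0.0, -0.0]
force: [0.0, -0.4, 0.0]
grip_width: 0.403
```

>>> {"op": "jog_arm", "data": {"rows": [[[0,0,-0.015],0],[[0,0,-0.03],0],[[0,0,-0.045],0],[[0,0,-0.045],0],[[0,0,-0.015],0],[[0,-0.02,0],0],[[0,-0.03,0],0],[[0,-0.03,0],0],[[0,-0.02,0],0],[[0,0,0],0]]}}

```text
t: 42.05
tcp_pos: [0.5436, -0.2473, 0.2135]
ee_rot: [0.997, 0.077, 0.001, -0.0]
force: [-0.7, 0.4, 0.0]
grip_width: 0.4
```

```bash
python3 - <<'E'
from pl import *
w=snap('wrist','w13');st=robot.state();print(pose()[:2],st['force'],st['grip_width'])
strips(w,.114,(200,60,480,330))
E
```

```text
(array([ 0.54343303, -0.24955786,  0.21335782]), 8.740534100366691) [ 0.16961764 -0.38134857  0.10575899] 0.39927583769504726
red none
yellow none
green none
orange px [289.5 168.5] XY [ 0.5661 -0.2714] L [0.1242 0.0715] yaw -81.1
```

```bash
python3 - <<'E'
from pl import *
w=load('w13');q=proj(w,[[.5584,-.3488,.114]])[0];print(q)
hsv=cv2.cvtColor(w['im'],cv2.COLOR_BGR2HSV);u,v=q.astype(int);print(hsv[v,u-14:u+14].tolist());print(hsv[150,290])
COL['orange']=((6,200,110),(16,255,255))
for k in('red','yellow','green'): COL.pop(k)
strips(w,.114,(u-35,80,u+35,330),60)
E
```

```text
[371.8248697  191.23778787]
[[17, 27, 65], [15, 32, 63], [13, 44, 70], [13, 166, 77], [12, 219, 85], [12, 232, 88], [12, 238, 88], [10, 235, 88], [11, 220, 88], [13, 250, 99], [14, 255, 155], [15, 255, 181], [17, 244, 181], [18, 255, 180], [18, 255, 180], [17, 255, 179], [17, 255, 179], [17, 255, 181], [17, 255, 181], [14, 211, 180], [13, 110, 170], [17, 39, 168], [16, 36, 168], [18, 40, 167], [16, 40, 167], [17, 39, 168], [17, 41, 168], [18, 38, 167]]
[ 15 172 156]
orange none
```

```bash
python3 - <<'E'
from pl import *
w=load('w13');COL.clear();COL['orange']=((11,205,140),(20,255,255))
strips(w,.114,(340,80,400,330),60)
E
```

```text
orange px [371.4 191.5] XY [ 0.557  -0.3486] L [0.0674 0.0084] yaw 9.5
```

>>> {"op": "jog_arm", "data": {"rows": [[[0.003,-0.02,-0.01],0],[[0.005,-0.045,0],0],[[0.005,-0.045,0],0],[[0.005,-0.045,0],0],[[0.005,-0.045,0],0],[[0.005,-0.045,0],0],[[0.005,-0.045,0],0],[[0.005,-0.045,0],0],[[0.005,-0.045,0],0],[[0.005,-0.045,0],0]]}}

```text
t: 43.1
tcp_pos: [0.5271, 0.178, 0.2232]
ee_rot: [0.997, 0.074, 0.0, 0.0]
force: [1.1, -0.6, -0.0]
grip_width: 0.4
```

>>> {"op": "jog_arm", "data": {"rows": [[[0,-0.045,0],0.5],[[0,-0.03,0],0.5],[[0,-0.016,0],0],[[0,0,0],0],[[0,0,0],0],[[0,0,0],0],[[0,0,0],0],[[0,0,0],0],[[0,0,0],0],[[0,0,0],0]]}}

```text
t: 44.1
tcp_pos: [0.5139, 0.2665, 0.2226]
ee_rot: [0.998, 0.066, 0.0, 0.0]
force: [1.2, -0.4, -0.4]
grip_width: 0.398
```

```bash
python3 - <<'E'
from pl import *
w=snap('wrist','w14');print(pose()[:2])
COL['red']=((172,110,60),(6,255,255))
o=strips(w,.114,(90,60,430,260))
for n in o: print(n,'delta',delta(np.r_[o[n][1][:2],.062]))
E
```

```text
(array([0.51386937, 0.26658238, 0.22252054]), 7.6024843337149495)
red px [158.4 185.4] XY [0.5023 0.3595] L [0.0148 0.0703] yaw 6.7
yellow px [204.8 192. ] XY [0.5017 0.316 ] L [0.0129 0.0703] yaw 6.6
green px [251.  198.5] XY [0.5011 0.2722] L [0.0091 0.07  ] yaw 7.5
orange none
red delta [ 0.0008 -0.0937  0.1605]
yellow delta [-0.0055 -0.0506  0.1605]
green delta [-0.0119 -0.0072  0.1605]
```

>>> {"op": "jog_arm", "data": {"rows": [[[-0.012,-0.0072,0],0],[[0,0,0.03],0],[[0,0,0.035],0],[[0,0,0.03],0],[[0,0,0.025],0],[[0,0,0.02],0],[[0,0,0.015],0],[[0,0,0.0055],0],[[0,0,0],0],[[0,0,0],0]]}}

```text
t: 45.15
tcp_pos: [0.5013, 0.2728, 0.063]
ee_rot: [0.998, 0.066, 0.001, -0.0]
force: [0.0, -0.3, 0.1]
grip_width: 0.399
```

>>> {"op": "jog_arm", "data": {"rows": [[[0,0,0],0],[[0,0,0],0],[[0,0,0],0],[[0,0,0],0],[[0,0,0],0],[[0,0,0],0],[[0,0,0],0],[[0,0,0],0],[[0,0,0],0],[[0,0,0],0]], "gripper": -1}}

```text
t: 46.15
tcp_pos: [0.5017, 0.2727, 0.063]
ee_rot: [0.998, 0.066, 0.001, -0.0]
force: [-0.8, -0.2, 6.5]
grip_width: 0.107
```

>>> {"op": "jog_arm", "data": {"rows": [[[0,0,-0.015],0],[[0,0,-0.03],0],[[0,0,-0.045],0],[[0,0,-0.045],0],[[0,0.02,-0.005],0],[[-0.002,0.045,0],0],[[-0.002,0.045,0],0],[[-0.002,0.045,0],0],[[-0.002,0.045,0],0],[[-0.002,0.045,0],0]]}}

```text
t: 47.15
tcp_pos: [0.5233, 0.0265, 0.2031]
ee_rot: [0.998, 0.067, 0.0, -0.0]
force: [0.9, 1.2, -0.2]
grip_width: 0.105
```

>>> {"op": "jog_arm", "data": {"rows": [[[-0.002,0.045,0],0],[[-0.002,0.045,0],0],[[-0.002,0.045,0],0],[[-0.002,0.045,0],0],[[-0.003,0.045,0],0],[[-0.003,0.045,0],0],[[-0.003,0.045,0],0],[[-0.002,0.018,0],0],[[0,0,0],-1.0],[[0,0,0],0]]}}

```text
t: 48.15
tcp_pos: [0.549, -0.3033, 0.2023]
ee_rot: [0.997, 0.076, 0.0, -0.001]
force: [-0.4, 1.2, -1.5]
grip_width: 0.103
```

```bash
python3 -c "
from h import *
print(pose()[:2],delta([.5516,-.3045,.064]),robot.state()['grip_width'])"
```

```text
(array([ 0.54899738, -0.30331061,  0.20225801]), 8.685687283210884) [0.0023 0.0017 0.1383] 0.10266714287727398
```

>>> {"op": "jog_arm", "data": {"rows": [[[0.001,0.0005,0],0],[[0,0,0.02],0],[[0,0,0.02],0],[[0,0,0.02],0],[[0,0,0.02],0],[[0,0,0.01],0],[[0,0,0.01],0],[[0,0,0.01],0],[[0,0,0],0],[[0,0,0],0]]}}

```text
t: 49.15
tcp_pos: [0.5501, -0.3048, 0.0923]
ee_rot: [0.997, 0.075, 0.0, 0.0]
force: [0.2, 0.2, -1.3]
grip_width: 0.105
```

>>> {"op": "jog_arm", "data": {"rows": [[[0,0,0.01],0],[[0,0,0.01],0],[[0,0,0.004],0],[[0,0,0.004],0],[[0,0,0.001],0],[[0,0,0],0],[[0,0,0],0],[[0,0,0],0],[[0,0,0],0],[[0,0,0],0]]}}

```text
t: 50.15
tcp_pos: [0.55, -0.3049, 0.0631]
ee_rot: [0.997, 0.075, 0.0, 0.0]
force: [-1.2, -0.3, 0.5]
grip_width: 0.103
```

>>> {"op": "jog_arm", "data": {"rows": [[[0,0,0],0],[[0,0,0],0],[[0,0,0],0],[[0,0,0],0],[[0,0,0],0],[[0,0,-0.015],0],[[0,0,-0.03],0],[[0,0,-0.045],0],[[0,0,-0.045],0],[[0,0,-0.015],0]], "gripper": -0.2}}

```text
t: 51.15
tcp_pos: [0.5519, -0.3055, 0.2199]
ee_rot: [0.997, 0.075, 0.003, 0.002]
force: [0.3, 0.1, -0.3]
grip_width: 0.399
```

>>> {"op": "jog_arm", "data": {"rows": [[[0.0033,-0.035,0],0],[[0.0033,-0.045,0],0],[[0.0033,-0.045,0],0],[[0.0033,-0.045,0],0],[[0.0033,-0.045,0],0],[[0.0033,-0.045,0],0],[[0.0033,-0.045,0],0],[[0.0033,-0.045,0],0],[[0.0033,-0.045,0],0],[[0.0033,-0.045,0],0]]}}

```text
t: 52.15
tcp_pos: [0.5162, 0.1369, 0.214]
ee_rot: [0.997, 0.075, 0.001, 0.0]
force: [0.3, -1.3, 0.3]
grip_width: 0.404
```

>>> {"op": "jog_arm", "data": {"rows": [[[0.0033,-0.045,0],0],[[0.0033,-0.045,0],0],[[0.003,-0.045,0],0],[[0.003,-0.045,0],0],[[0,-0.001,0],1.2],[[0,0,0],0],[[0,0,0],0],[[0,0,0],0],[[0,0,0],0],[[0,0,0],0]]}}

```text
t: 53.15
tcp_pos: [0.5023, 0.3152, 0.2132]
ee_rot: [0.998, 0.064, 0.0, 0.0]
force: [-0.9, 0.4, -0.2]
grip_width: 0.402
```

```bash
python3 - <<'E'
from pl import *
w=snap('wrist','w15');print(pose()[:2],robot.state()['joint_pos'].round(2))
COL['red']=((172,110,60),(6,255,255))
o=strips(w,.114,(130,60,430,260))
for n in o: print(n,'delta',delta(np.r_[o[n][1][:2],.062]))
E
```

```text
(array([0.50223353, 0.31536601, 0.21311427]), 7.35992618220921) [-0.06  0.29 -0.7   1.58  0.19  1.35 -2.23]
red px [207.7 182.5] XY [0.5023 0.3614] L [0.0122 0.0694] yaw 6.4
yellow px [256.5 189.5] XY [0.5014 0.3171] L [0.0096 0.0702] yaw 7.6
green none
orange none
red delta [ 0.0059 -0.0457  0.1511]
yellow delta [-0.0007 -0.0018  0.1511]
```

>>> {"op": "jog_arm", "data": {"rows": [[[-0.0007,-0.0018,0],0],[[0,0,0.03],0],[[0,0,0.035],0],[[0,0,0.03],0],[[0,0,0.02],0],[[0,0,0.015],0],[[0,0,0.015],0],[[0,0,0.006],0],[[0,0,0],0],[[0,0,0],0]]}}

```text
t: 54.2
tcp_pos: [0.5014, 0.3182, 0.0628]
ee_rot: [0.998, 0.065, 0.0, -0.0]
force: [0.4, -0.4, 0.2]
grip_width: 0.403
```

>>> {"op": "jog_arm", "data": {"rows": [[[0,0,0],0],[[0,0,0],0],[[0,0,0],0],[[0,0,0],0],[[0,0,0],0],[[0,0,0],0],[[0,0,0],0],[[0,0,0],0],[[0,0,0],0],[[0,0,0],0]], "gripper": -1}}

```text
t: 55.2
tcp_pos: [0.5017, 0.3181, 0.063]
ee_rot: [0.998, 0.065, 0.001, -0.0]
force: [0.1, -0.3, 5.3]
grip_width: 0.104
```

>>> {"op": "jog_arm", "data": {"rows": [[[0,0,-0.015],0],[[0,0,-0.03],0],[[0,0,-0.045],0],[[0,0,-0.045],0],[[0,0.02,-0.005],0],[[-0.0024,0.045,0],0],[[-0.0024,0.045,0],0],[[-0.0024,0.045,0],0],[[-0.0024,0.045,0],0],[[-0.0024,0.045,0],0]]}}

```text
t: 56.2
tcp_pos: [0.5204, 0.0716, 0.203]
ee_rot: [0.998, 0.065, 0.0, -0.0]
force: [1.1, 0.5, -1.1]
grip_width: 0.106
```

>>> {"op": "jog_arm", "data": {"rows": [[[-0.0024,0.045,0],0],[[-0.0024,0.045,0],0],[[-0.0024,0.045,0],0],[[-0.0024,0.045,0],0],[[-0.0024,0.045,0],0],[[-0.0024,0.045,0],0],[[-0.0024,0.045,0],0],[[-0.0021,0.0187,0],0],[[0,0,0],-1.3],[[0,0,0],0]]}}

```text
t: 57.2
tcp_pos: [0.5452, -0.2592, 0.2023]
ee_rot: [0.997, 0.077, 0.0, -0.001]
force: [0.3, 0.2, -0.1]
grip_width: 0.106
```

>>> {"op": "jog_arm", "data": {"rows": [[[0,0,0],0],[[0,0,0],0],[[0,0,0],0],[[0,0,0],0],[[0,0,0],0],[[0,0,0],0],[[0,0,0],0],[[0,0,0],0],[[0,0,0],0],[[0,0,0],0]]}}

```text
t: 58.2
tcp_pos: [0.5451, -0.2601, 0.202]
ee_rot: [0.997, 0.076, -0.0, -0.0]
force: [0.3, -0.6, -1.4]
grip_width: 0.107
```

```bash
python3 -c "
from h import *
print(pose()[:2],delta([.5449,-.2608,.0635]),robot.state()['grip_width'])"
```

```text
(array([ 0.54507162, -0.26014113,  0.20196749]), 8.713459852641728) [-0.0003  0.0006  0.1385] 0.10743042127202924
```

>>> {"op": "jog_arm", "data": {"rows": [[[0,0.0006,0],0],[[0,0,0.02],0],[[0,0,0.02],0],[[0,0,0.02],0],[[0,0,0.02],0],[[0,0,0.01],0],[[0,0,0.01],0],[[0,0,0.01],0],[[0,0,0],0],[[0,0,0],0]]}}

```text
t: 59.2
tcp_pos: [0.5454, -0.2608, 0.0923]
ee_rot: [0.997, 0.076, 0.0, 0.0]
force: [1.0, 0.2, -1.4]
grip_width: 0.106
```

>>> {"op": "jog_arm", "data": {"rows": [[[0,0,0.01],0],[[0,0,0.01],0],[[0,0,0.004],0],[[0,0,0.004],0],[[0,0,0.001],0],[[0,0,0],0],[[0,0,0],0],[[0,0,0],0],[[0,0,0],0],[[0,0,0],0]]}}

```text
t: 60.2
tcp_pos: [0.5452, -0.2607, 0.063]
ee_rot: [0.997, 0.076, 0.0, 0.0]
force: [-0.4, -1.1, -1.5]
grip_width: 0.103
```

>>> {"op": "jog_arm", "data": {"rows": [[[0,0,0],0],[[0,0,0],0],[[0,0,0],0],[[0,0,0],0],[[0,0,0],0],[[0,0,-0.015],0],[[0,0,-0.03],0],[[0,0,-0.045],0],[[0,0,-0.045],0],[[0,0,-0.015],0]], "gripper": -0.2}}

```text
t: 61.2
tcp_pos: [0.5472, -0.2613, 0.2197]
ee_rot: [0.997, 0.076, 0.003, 0.002]
force: [0.2, 0.1, -0.3]
grip_width: 0.402
```

>>> {"op": "jog_arm", "data": {"rows": [[[0.0037,-0.035,0],0],[[0.0037,-0.045,0],0],[[0.0037,-0.045,0],0],[[0.0037,-0.045,0],0],[[0.0037,-0.045,0],0],[[0.0037,-0.045,0],0],[[0.0037,-0.045,0],0],[[0.0037,-0.045,0],0],[[0.0037,-0.045,0],0],[[0.0037,-0.045,0],0]]}}

```text
t: 62.2
tcp_pos: [0.5147, 0.1815, 0.214]
ee_rot: [0.997, 0.076, 0.001, 0.0]
force: [1.0, 0.2, -0.1]
grip_width: 0.398
```

>>> {"op": "jog_arm", "data": {"rows": [[[0.0037,-0.045,0],0],[[0.0037,-0.045,0],0],[[0.0037,-0.045,0],0],[[0.0035,-0.045,0],0],[[0,-0.001,0],1.2],[[0,0,0],0],[[0,0,0],0],[[0,0,0],0],[[0,0,0],0],[[0,0,0],0]]}}

```text
t: 63.2
tcp_pos: [0.5025, 0.36, 0.2132]
ee_rot: [0.998, 0.065, 0.0, 0.0]
force: [0.8, -0.8, -0.3]
grip_width: 0.403
```

```bash
python3 - <<'E'
from pl import *
w=snap('wrist','w16');print(pose()[:2],robot.state()['joint_pos'].round(2))
COL['red']=((172,110,60),(6,255,255))
o=strips(w,.114,(180,60,430,260))
for n in o: print(n,'delta',delta(np.r_[o[n][1][:2],.062]))
E
```

```text
(array([0.50237552, 0.36028725, 0.21315732]), 7.4643552486332965) [-0.12  0.35 -0.73  1.51  0.24  1.37 -2.31]
red px [255.5 188.5] XY [0.5024 0.363 ] L [0.0096 0.0701] yaw 7.6
yellow none
green none
orange none
red delta [ 0.0003 -0.0027  0.1512]
```

>>> {"op": "jog_arm", "data": {"rows": [[[0.0003,-0.0027,0],0],[[0,0,0.03],0],[[0,0,0.035],0],[[0,0,0.03],0],[[0,0,0.02],0],[[0,0,0.015],0],[[0,0,0.015],0],[[0,0,0.006],0],[[0,0,0],0],[[0,0,0],0]]}}

```text
t: 64.25
tcp_pos: [0.5024, 0.3641, 0.0628]
ee_rot: [0.998, 0.066, 0.0, -0.0]
force: [0.9, 0.1, 0.4]
grip_width: 0.397
```

>>> {"op": "jog_arm", "data": {"rows": [[[0,0,0],0],[[0,0,0],0],[[0,0,0],0],[[0,0,0],0],[[0,0,0],0],[[0,0,0],0],[[0,0,0],0],[[0,0,0],0],[[0,0,0],0],[[0,0,0],0]], "gripper": -1}}

```text
t: 65.25
tcp_pos: [0.5026, 0.364, 0.063]
ee_rot: [0.998, 0.065, 0.001, -0.0]
force: [0.4, -0.5, 6.6]
grip_width: 0.105
```

>>> {"op": "jog_arm", "data": {"rows": [[[0,0,-0.015],0],[[0,0,-0.03],0],[[0,0,-0.045],0],[[0,0,-0.045],0],[[0,0.02,-0.005],0],[[-0.0031,0.045,0],0],[[-0.0031,0.045,0],0],[[-0.0031,0.045,0],0],[[-0.0031,0.045,0],0],[[-0.0031,0.045,0],0]]}}

```text
t: 66.25
tcp_pos: [0.5184, 0.1171, 0.2029]
ee_rot: [0.998, 0.066, 0.0, -0.0]
force: [0.7, -0.5, -1.0]
grip_width: 0.109
```

>>> {"op": "jog_arm", "data": {"rows": [[[-0.0031,0.045,0],0],[[-0.0031,0.045,0],0],[[-0.0031,0.045,0],0],[[-0.0031,0.045,0],0],[[-0.0031,0.045,0],0],[[-0.0031,0.045,0],0],[[-0.0031,0.045,0],0],[[-0.0026,0.0189,0],0],[[0,0,0],-1.2],[[0,0,0],0]]}}

```text
t: 67.25
tcp_pos: [0.5383, -0.2149, 0.2024]
ee_rot: [0.997, 0.076, 0.0, -0.0]
force: [-0.1, 0.6, -0.9]
grip_width: 0.108
```

>>> {"op": "jog_arm", "data": {"rows": [[[0,0,0],0],[[0,0,0],0],[[0,0,0],0],[[0,0,0],0],[[0,0,0],0],[[0,0,0],0],[[0,0,0],0],[[0,0,0],0],[[0,0,0],0],[[0,0,0],0]]}}

```text
t: 68.25
tcp_pos: [0.5382, -0.2155, 0.202]
ee_rot: [0.997, 0.076, -0.0, -0.0]
force: [0.0, -0.6, -1.5]
grip_width: 0.108
```

```bash
python3 -c "
from h import *
print(pose()[:2],delta([.5381,-.2162,.0635]),robot.state()['grip_width'])"
```

```text
(array([ 0.53824325, -0.21549841,  0.20195665]), 8.71061509075279) [-0.0002  0.0007  0.1385] 0.10803853919856775
```

>>> {"op": "jog_arm", "data": {"rows": [[[0,0.0007,0],0],[[0,0,0.02],0],[[0,0,0.02],0],[[0,0,0.02],0],[[0,0,0.02],0],[[0,0,0.01],0],[[0,0,0.01],0],[[0,0,0.01],0],[[0,0,0],0],[[0,0,0],0]]}}

```text
t: 69.25
tcp_pos: [0.5386, -0.2162, 0.0923]
ee_rot: [0.997, 0.076, 0.0, 0.0]
force: [-0.6, 0.2, -0.5]
grip_width: 0.105
```

>>> {"op": "jog_arm", "data": {"rows": [[[0,0,0.01],0],[[0,0,0.01],0],[[0,0,0.004],0],[[0,0,0.004],0],[[0,0,0.001],0],[[0,0,0],0],[[0,0,0],0],[[0,0,0],0],[[0,0,0],0],[[0,0,0],0]]}}

```text
t: 70.25
tcp_pos: [0.5385, -0.2162, 0.063]
ee_rot: [0.997, 0.076, 0.0, 0.0]
force: [0.8, -0.3, -0.8]
grip_width: 0.109
```

>>> {"op": "jog_arm", "data": {"rows": [[[0,0,0],0],[[0,0,0],0],[[0,0,0],0],[[0,0,0],0],[[0,0,0],0],[[0,0,-0.015],0],[[0,0,-0.03],0],[[0,0,-0.045],0],[[0,0,-0.045],0],[[0,0,-0.045],0]], "gripper": -0.2}}

```text
t: 71.25
tcp_pos: [0.5382, -0.2159, 0.2462]
ee_rot: [0.997, 0.076, 0.0, 0.0]
force: [1.1, -0.3, -1.2]
grip_width: 0.401
```

>>> {"op": "jog_arm", "data": {"rows": [[[0,0.005,-0.02],0],[[0,0,-0.01],0],[[0,0,0],0],[[0,0,0],0],[[0,0,0],0],[[0,0,0],0],[[0,0,0],0],[[0,0,0],0],[[0,0,0],0],[[0,0,0],0]]}}

```text
t: 72.25
tcp_pos: [0.5392, -0.2211, 0.2729]
ee_rot: [0.997, 0.076, -0.0, -0.0]
force: [-0.7, -0.7, 0.8]
grip_width: 0.397
```

```bash
python3 - <<'E'
from pl import *
w=snap('wrist','w17');print(pose()[:2])
print(proj(w,[[.5381,-.2162,.114],[.5449,-.2608,.114],[.5516,-.3045,.114],[.5584,-.3488,.114]]).round(0).tolist())
COL['red']=((172,150,60),(6,255,255));COL['orange']=((11,205,140),(20,255,255))
COL['yellow']=((22,150,60),(36,255,255))
o=strips(w,.114,(200,80,420,260),60)
c0=np.array([.5483,-.2826]);a=np.radians(8.67);ax=np.array([np.cos(a),np.sin(a)]);ay=np.array([-ax[1],ax[0]])
for n in o: d=o[n][1][:2]-c0;print(n,'rack xy',(d@ax).round(4),(d@ay).round(4))
# second view: heights from side camera
s=snap('side','s17');u,v=proj(s,[[.5483,-.2826,.1]])[0].astype(int);print('side about',u,v)
for n,c in COL.items():
    p,ar,m=cents(s,*c,(u-40,v-40,u+40,v+40),1)
    if len(p) and n in o:
        X,r=tri([(s,p[0]),(w,o[n][0])]);print(n,p.round(1),ar,X.round(4),np.round(r,4))
# head check from the top and side views
t=snap('top','t17')
for nm in('t10','t17'):
    q=load(nm);
    for c in(BLUE,): p,ar,_=cents(q,*c,(235,165,280,210),1);print(nm,p.round(1),ar)
for nm in('s10','s17'):
    q=load(nm);p,ar,_=cents(q,*BLUE,(220,175,260,215),1);print(nm,p.round(1),ar)
for nm,z,f in(('t17',0,'t'),):
    d=cv2.absdiff(load('top0')['im'][100:160,225:365],load(nm)['im'][100:160,225:365]);print('moulds diff',d.max(),(d>40).sum())
E
```

```text
(array([ 0.53915566, -0.22112853,  0.27298645]), 8.714410973276625)
[[254.0, 176.0], [295.0, 176.0], [336.0, 177.0], [376.0, 177.0]]
red px [254. 176.] XY [ 0.5376 -0.2161] L [0.0085 0.0695] yaw 8.7
yellow px [293.9 176. ] XY [ 0.5442 -0.2593] L [0.0696 0.0109] yaw 8.0
green px [332.9 178.1] XY [ 0.5484 -0.3021] L [0.0697 0.0128] yaw 8.5
orange px [375.7 176.9] XY [ 0.5569 -0.3484] L [0.0678 0.0082] yaw 9.6
red rack xy -0.0006 0.0674
yellow rack xy -0.0005 0.0236
green rack xy -0.0028 -0.0193
orange rack xy -0.0014 -0.0663
side about 287 154
red [[285.2 159.7]] [71] [ 0.5363 -0.2162  0.1052] [0.0004 0.0004]
yellow [[287.8 153.6]] [23] [ 0.5423 -0.2604  0.1135] [0.0029 0.0029]
green [[289.9 151.4]] [47] [ 0.5461 -0.3051  0.1063] [0.002 0.002]
orange [[296. 147.]] [5] [ 0.5449 -0.358   0.1049] [0.0124 0.0124]
t10 [] []
t17 [[260.6 183.7]] [123]
s10 [[241.6 191.9]] [194]
s17 [[240.9 191.9]] [187]
moulds diff 24 0
```

The plates check out: slot offsets are at most 3 mm, yaw is within 1°, and heights are at strip level. The ring's side-view centroid differs by 0.7 px from before, so I'll confirm the head from the wrist camera.

>>> {"op": "jog_arm", "data": {"rows": [[[0.0085,-0.0425,0.01],0],[[0.0085,-0.0425,0.01],0],[[0.0085,-0.0425,0.01],0],[[0.0085,-0.0425,0.02],0],[[0.0085,-0.0425,0.02],0],[[0,0,0],0],[[0,0,0],0],[[0,0,0],0],[[0,0,0],0],[[0,0,0],0]]}}

```text
t: 73.4
tcp_pos: [0.5492, -0.0059, 0.2034]
ee_rot: [0.997, 0.075, 0.0, 0.0]
force: [0.1, -0.4, 0.5]
grip_width: 0.397
```

```bash
python3 - <<'E'
from ring import *
w=snap('wrist','w18');s=robot.state();print(pose()[:2],s['t'],s['force'])
C=proj(w,[[.62,.0347,.077]])[0];u,v=C.astype(int);print(u,v)
box=(u-75,max(0,v-75),u+75,v+75)
for c in(RED,YEL):
    for pt,a in zip(*cents(w,*c,box,4)[:2]): print(pt.round(1),a,plane(w,[pt],.04)[0].round(4))
for r in ring(w,box,.077): print(r)
p,a,m=cents(w,*BLUE,box,1);ys,xs=np.nonzero(m);h=cv2.minEnclosingCircle(np.c_[xs,ys].astype(np.float32));print('hex centre',plane(w,[h[0]],.07),h[1])
p,a,_=cents(w,*BLACK,(u-12,v-14,u+12,v+14),1);print('knob',p,a,plane(w,p,.094))
E
```

```text
(array([ 0.54914121, -0.00564092,  0.20329568]), 8.622330653119961) 73.45 [0.8355458  0.90830781 0.46336854]
226 102
[235.8  60.4] 60 [0.6621 0.0345 0.04  ]
[225.6 144.9] 51 [0.5771 0.0345 0.04  ]
[266.1 124.1] 55 [ 0.6053 -0.0053  0.04  ]
[192.   82.2] 33 [0.6351 0.0761 0.04  ]
(85, [228.6, 78.5], array([0.6412, 0.0356, 0.077 ]))
(403, [226.0, 104.3], array([0.6187, 0.0352, 0.077 ]))
(76, [222.2, 127.5], array([0.5973, 0.0363, 0.077 ]))
hex centre [[0.62011642 0.03757671 0.07      ]] 41.14010238647461
knob [[225.42957746 102.27464789]] [142] [[0.6201947  0.03414093 0.094     ]]
```

```bash
python3 -c "
from station import robot
print(robot.job_done(),robot.state()['t'])"
```

```text
the job is handed in; nothing more can be done
the job is handed in; nothing more can be done
```

The extruder is back together, all four trimming plates are in the rack, and I handed the job in at about 73 s. The hand-in call gave no verdict.

**What I did**
- I set the sieve disc in the seat, put the ring on at the yellow marks and screwed it 70° clockwise to the red marks.
- I moved the orange, green, yellow and red plates into the four rack slots, strips up. The purple look-alike was left alone.

**Last checks**
- **Ring:** its white marks point within about 1° of the red ones. Its centre is within about 1.5 mm of the head axis, and the knob is within 1 mm of it.
- **Plates:** all are within 3 mm of the middle of their slots along x and within about 3.5 mm across. Yaw is within 1° of the rack.
- **Plate heights:** the strips of red, yellow and green triangulate to 105–114 mm, which fits fully down.
- **Tin and moulds:** the before-and-after top images of that area show no change.

**What disagreed**
- **Fingertips:** they sit about 24 mm behind the TCP when shut, not 17 mm ahead as described. The first two closings on the knob missed because of this. I worked it out from the pictures and from closing again at lower heights.
- **Orange height:** its side-view height check was unusable, with only 5 pixels and a 12 mm residual. It rests on the wrist view (strip length right for that height) and the tool height at release.
- **Ring in side view:** its blue patch shifted 0.7 px between looks, but the wrist-camera recheck showed it still in place.

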